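Nip a stack of glued boxes in the hand press

TASK

Three freshly glued boxes must be nipped together in the hand press: take the medium box from the open suitcase and set it centred and square on the large one already lying on the press bed, then set the small box centred and square on the medium one. Then pull the press's sprung lever down over the stack until it is level, so that the pad's spring is about half compressed (never to its stop), and keep it there: the lever springs open if let go, so finish while still holding it down, with the stack still square. Leave the paste pot where it stands.

Things in the scene. Friction and masses are not known exactly. Their poses are not given: they have to be found in the camera images.
- press: Grey hand press fixed to the table, base 235 x 130 mm (x -80 to +155 mm). Origin: bed centre at table height; x points from the bed to the hinge, z up. The hinge line is parallel to y at x 110, z 112 mm, in cheeks 84 mm wide. The lever is a bail: two arms at y +-53 mm, a grip across their ends, a bridge with the sprung pad nearer the hinge; at rest it stands upright behind the bed, to z 315 mm.
- press_bed (a point): Centre of the top of the press's plywood bed board (126 x 112 mm), 22 mm above the table. The upright lever leaves the space above the bed free.
- press_lever (a joint): Lever angle a, rad: 0 upright (its spring returns it there when let go), grows as it is pulled forward and down to the press's -x, 1.571 level, stop 1.70. Grip centre in the press's frame, m: x = 0.110 + 0.045 cos a - 0.190 sin a, y = 0, z = 0.112 + 0.190 cos a + 0.045 sin a. Holding it level takes about 3 N at the grip without the stack, 10 N on it.
- press_plunger (a joint): Compression of the pad's spring, m: 0 = pad fully out, 0.012 = stop; 2 N per mm. With the three boxes stacked on the bed the pad meets the small box at a lever angle of about 1.52 rad; with the lever level it reads about 0.006, half way, and the dark groove round the stem stands at the lower edge of its sleeve.
- press_grip_center (a point): Centre of the lever's grip: a wooden handle 92 mm long, 22 mm thick, parallel to the press's y axis. It revolves freely on its spindle, so it can be pinched from above near its middle and followed along the arc without turning the hand. This point turns with it: use its position only.
- press_pad: Round steel and rubber pad, 40 mm across, 12 mm thick, on the sprung stem 110 mm from the hinge line; it swivels a little. Its origin is its centre.
- box_large_center (a point): Centre of the large closed board box, 92 x 70 x 32 mm (x, y, z), lying near the middle of the press bed with its long side roughly along the press's x. 0.16 kg, not fixed.
- box_medium_center (a point): Centre of the medium closed board box, 80 x 58 x 30 mm (x, y, z), lying loose in the open suitcase, lid up; 0.08 to 0.17 kg. The three boxes are alike but for size: plain brown board, a small blank paper label on the lid. Their sides are flat and can be pinched from above across y.
- box_small_center (a point): Centre of the small closed board box, 64 x 48 x 28 mm (x, y, z), lying loose in the open suitcase, lid up; 0.06 to 0.13 kg.
- suitcase: Open dark suitcase to the left of the press, fixed, lid standing up at its rear (far) side. Origin: about the middle of its underside. Inside it is 282 mm (x, -130 to +152) by 382 mm (y, +-191); its flat floor is 6 mm above the origin, its thin walls rise to 82 mm.
- paste_pot_center (a point): Centre of the light-coloured round paste pot, 75 mm across and 75 mm high, that stands near the front edge of the table, to the right of the press; to be left alone.

How it is judged:
By the outcome, as a careful person would: the job done as asked, in the order asked, and still so for the second after the job is handed in, while the arm keeps its last pose, push and grip.
It also fails if it takes over 67 s, if anything falls off the work surface, if the arm or the gripper's body presses on something with over 40 N, if the wrist force passes 120 N, or if a joint passes its speed limit or range.

ROBOT

A 6-joint arm with a two-finger parallel gripper is mounted at the origin on a cart in front of the work surface, level with it; the furniture and walls round the work are solid. World frame = base frame: x ahead of the robot, y to its left, z up, the work surface at z = 0. Lengths are in mm, angles in rad, forces in N, time in s.
With the tool pointing down it reaches from about 275 to 1000 mm from the base axis. Payload 8.4 kg.
Tool frame: the origin (TCP) lies on the centre line of the jaws, within the pads' length; the fingertips stand 22 mm ahead of it and the grasp point (between the pads) lies 3 mm ahead of it; z points along the fingers, x is the direction in which the jaws open and shut, and the axes are right-handed (so a half turn about z gives the same grasp; the last joint's range is limited). The gripper opens to 85 mm and grips with 20 to 120 N. Pads are 22 mm wide; open, the fingers measure 114 mm over their backs; the gripper's body (76 mm by 85 mm) begins 54 mm behind the grasp point. The pads swing forward as they close: fully open they stand 13 mm farther back than shut.
Start: joints at [-1.249, 0.353, 1.633, -0, 1.155, -0.002], TCP at [198.856, -592.524, 231.281] pointing down, gripper open.
Joint ranges: [-2.63, 2.63], [-0.92, 2.1], [0.06, 2.66], [-1.3, 4.44], [0, 2.69], [-3.02, 3.02]. Speed limits (rad/s): [2.22, 2.22, 2.79, 3.14, 3.14, 3.14].

INTERFACE

Orientations are given as [roll, pitch, yaw] about the fixed x, y, z axes, in that order (R = Rz(yaw) Ry(pitch) Rx(roll)).
In Python, from rig import status, viewer, job gives the robot as it stands.
- The arm moves only by the tool send_rows, never from a script. Its argument "plan" is a list of rows, each a list of 3 entries, a list of its own where there are three numbers: the shift along the tool's x, y, z in m, then the turn, a rotation vector about the tool's x, y, z in rad, then the opening, from -1 (shut) to 1 (fully open). In form: [[[x, y, z], [rx, ry, rz], jaw], ...]. A call has exactly 5 rows; each row is the pose to reach, as a shift and turn from the pose measured when the call began, along the tool's axes at that moment; what a row does not reach only later rows make up. A row lasts 1/12 s, in which the tool goes at most 41.7 mm and 7.16 degrees, less where a joint would pass 70% of its speed; a pose out of reach is approached as far as the arm can. A call with a gripper value outside its range is refused whole. The fingers move at their own pace and stop on an object; "squeeze" is the grip in N (left out, the last holds). Time passes only in rows, so rows that repeat a pose let the fingers close, or fill a call up. It gives the time, the measured TCP pose, the force and the opening at its end, in the units of the state.
- status.sense(): the state, without advancing time (a new reading comes with each control period).
- viewer.grab_frame(name): name is "scene" or "top" or "wrist"; returns the picture (400x640x3 uint8, red, green, blue); there is no depth.
- viewer.camera_params(name): a dict with "intrinsics" (3x3 intrinsics, pixels), "xyz" and "orientation" of the camera in the world. Camera axes: x right, y down, z forward; pixel columns grow to the right and rows downward; lengths in mm; the calibration is good to about 2 mm. A picture is of the moment at which its call begins: read the wrist's pose just before it. camera_params takes no time and is no camera call; for the wrist camera it gives the pose at the moment of the call.
- job.sign_off(): hands the job in, once; it reports no verdict.
Trained networks look in the newest picture that a camera, given by its name, has taken for a name from the list of things; names that differ only in an ending like _2 or _b are one class to them, and where a whole thing is asked for, a point or a joint stands for the part that bears it (a point fixed in the world has none). Each returns a list of dicts, best first, with "p" (0 to 1); they miss things now and then, are a little off and sometimes report something else, mostly with a low value. They report only what shows in the picture. A call takes as long as a camera call.
- viewer.cut_out(label, camera): "mask" (400x640 bool, what is visible of it) and "extent" ([left, top, width, height] in pixels, round what is visible of it).
The state is a dict: "clock": time; "qpos": joint angles; "qvel": joint speeds; "joint_efforts": joint torques, N m; "eef_pos": TCP position; "tcp_rot": TCP orientation; "contact_force": force on the tool from outside, world axes, zero at the start; "wrist_torque": the same for the moment, N m; "opening": opening from 0.0 (shut) to 1.0 (fully open).
Only numpy, scipy, OpenCV 4.12 (cv2) and the standard library are available. Lean on these libraries where they do the work, as an engineer would, in place of code of your own. Each camera call takes 0.05 s, during which the arm holds its last target.

## Working session

There is one attempt and no reset: what is moved stays moved. The work goes in short steps, Python scripts to look and compute and a tool call to move; the robot and the scene stay as the last step left them, time stands still between calls to the robot, and variables do not carry over. Pictures are saved under pics/ and viewed, and the job is handed in when it is done.

Besides the shell and the picture viewer there is one more tool, called after "Call:" by a JSON object that holds its "method" and its "body". send_rows: Moves the arm, as the interface text tells. Its arguments: {"type":"object","properties":{"plan":{"type":"array"},"squeeze":{"type":"number"}},"required":["plan"]}

```bash
ls; mkdir -p pics
cat > h.py <<'E'
import numpy as np, cv2
from rig import status, viewer, job
def save(name, fn):
    im=viewer.grab_frame(name); cv2.imwrite('pics/'+fn+'.png',cv2.cvtColor(im,cv2.COLOR_RGB2BGR)); return im
E
python3 - <<'E'
from h import *
print(status.sense())
for c in ['scene','top','wrist']:
    print(c,viewer.camera_params(c)); save(c,c+'0')
E
```

```text
pics
{'clock': 0.0, 'qpos': array([-1.24939131e+00,  3.53661870e-01,  1.63413604e+00, -2.78349541e-05,
        1.15518531e+00, -2.40442424e-03]), 'qvel': array([-0.00047843,  0.00011246,  0.00050834,  0.00225393,  0.00124977,
        0.00084744]), 'joint_efforts': array([ 3.57973535e-03, -6.05244040e+01, -3.42062438e+01,  1.69772379e-04,
        9.18434904e-03,  1.30999732e-05]), 'eef_pos': array([ 198.70232893, -592.07358585,  230.55229123]), 'tcp_rot': array([ 3.14157055e+00,  1.39062413e-03, -1.24697565e+00]), 'contact_force': array([-0.1019372 ,  0.32097732, -0.1652607 ]), 'wrist_torque': array([-0.05833031, -0.0132402 , -0.02413462]), 'opening': 0.9975372640600748}
scene {'intrinsics': array([[500.23313574,   0.        , 323.13045602],
       [  0.        , 500.23313574, 194.76070493],
       [  0.        ,   0.        ,   1.        ]]), 'xyz': array([  24.95488139,  951.7644992 , 1148.85881044]), 'orientation': array([-2.27505214e+00,  1.76697930e-03, -2.68618474e+00])}
top {'intrinsics': array([[375.89124618,   0.        , 320.31317383],
       [  0.        , 375.89124618, 205.96365044],
       [  0.        ,   0.        ,   1.        ]]), 'xyz': array([ 426.81842493,  -27.46505405, 1331.1840066 ]), 'orientation': array([-3.05956041, -0.00904941, -1.56719335])}
wrist {'intrinsics': array([[290.94047564,   0.        , 322.926695  ],
       [  0.        , 290.94047564, 203.29956106],
       [  0.        ,   0.        ,   1.        ]]), 'xyz': array([ 264.11925857, -568.57849486,  374.07660027]), 'orientation': array([ 2.86315005e+00,  1.18544614e-03, -1.24701917e+00])}
```

View pics/scene0.png

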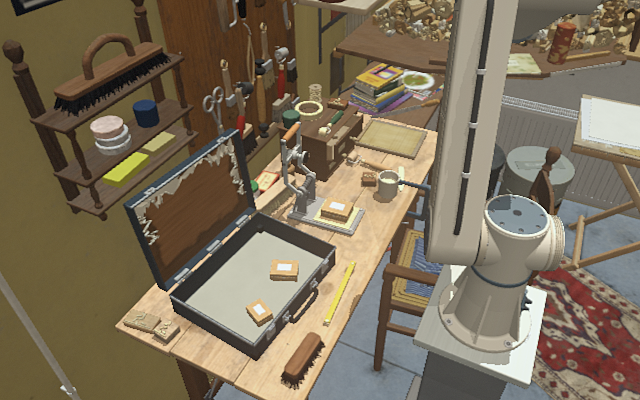

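View pics/top0.png

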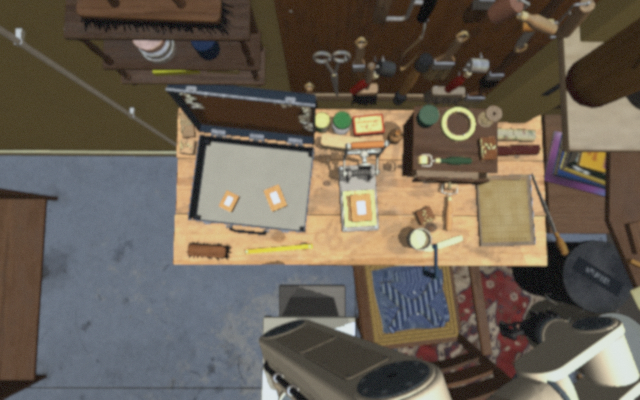

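View pics/wrist0.png

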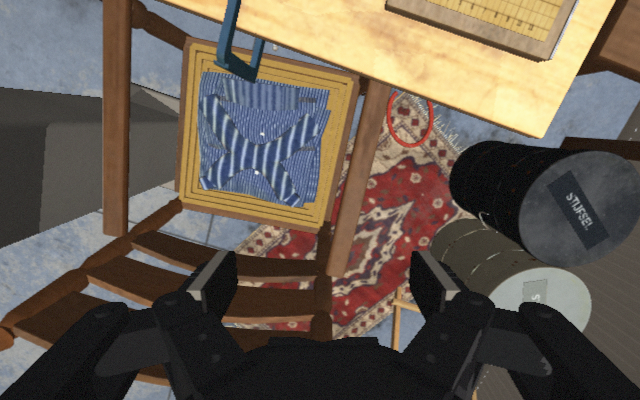

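```bash
cat >> h.py <<'E'
from scipy.spatial.transform import Rotation as Ro
def cam(name,par=None):
    p=par or viewer.camera_params(name); return p['intrinsics'],np.array(p['xyz']),Ro.from_euler('xyz',p['orientation']).as_matrix()
def ray(uv,z,C):
    K,t,R=C; uv=np.atleast_2d(uv).astype(float)
    d=(R@np.linalg.inv(K)@np.c_[uv,np.ones(len(uv))].T).T
    return t+d*((z-t[2])/d[:,2])[:,None]
def proj(P,C):
    K,t,R=C; q=(np.atleast_2d(P)-t)@R; q=q@K.T; return q[:,:2]/q[:,2:]
def rect(mask,z,C):
    c=max(cv2.findContours(mask.astype(np.uint8),0,1)[0],key=cv2.contourArea)[:,0]
    P=ray(c,z,C)[:,:2].astype(np.float32); return cv2.minAreaRect(P)
E
python3 - <<'E'
from h import *
im=save('top','top1'); C=cam('top')
big=cv2.resize(cv2.cvtColor(im,cv2.COLOR_RGB2BGR)[100:260,170:450],None,fx=2.85,fy=2.85,interpolation=2)
cv2.imwrite('pics/top1z.png',big)
for n,z in [('press_bed',22),('press',0),('press_lever',200),('box_large_center',54),('box_medium_center',36),('box_small_center',34),('suitcase',82),('paste_pot_center',75),('press_grip_center',315)]:
    try: r=viewer.cut_out(n,'top')
    except Exception as e: print(n,e); continue
    for d in r[:3]: print(n,round(d['p'],2),d['extent'],rect(d['mask'],z,C))
E
```

```text
press_bed 0.73 [339.7, 138.3, 49.8, 94.4] ((612.1913452148438, -176.6807861328125), (165.00685119628906, 339.8138427734375), 82.68804168701172)
press 0.75 [341.0, 141.2, 47.1, 91.9] ((613.3941040039062, -180.882080078125), (166.83309936523438, 345.0351257324219), 81.92967224121094)
press_lever 0.93 [340.3, 140.2, 52.9, 39.2] ((669.280517578125, -174.95181274414062), (105.34519958496094, 151.55577087402344), 4.216064929962158)
box_large_center 0.6 [348.2, 191.2, 28.9, 32.2] ((530.6932373046875, -176.7100067138672), (97.91368865966797, 74.3260498046875), 2.5726888179779053)
box_medium_center 0.93 [261.5, 185.9, 24.9, 24.1] ((563.9393920898438, 116.37850952148438), (81.54442596435547, 54.525325775146484), 22.458101272583008)
box_small_center 0.55 [217.9, 190.4, 24.0, 22.9] ((549.3370361328125, 276.8676452636719), (56.31085205078125, 64.69580078125), 63.79774856567383)
paste_pot_center 0.72 [405.2, 229.4, 25.5, 21.6] ((422.69720458984375, -366.6640625), (69.83621215820312, 84.0072250366211), 0.18985597789287567)
paste_pot_center 0.29 [350.7, 137.9, 33.3, 13.5] ((742.9744262695312, -196.61593627929688), (27.597246170043945, 111.19937896728516), 4.791291236877441)
press_grip_center 0.47 [350.1, 137.9, 37.6, 13.1] ((681.86865234375, -164.24224853515625), (21.115205764770508, 89.50202941894531), 3.974862813949585)
```

View pics/top1z.png

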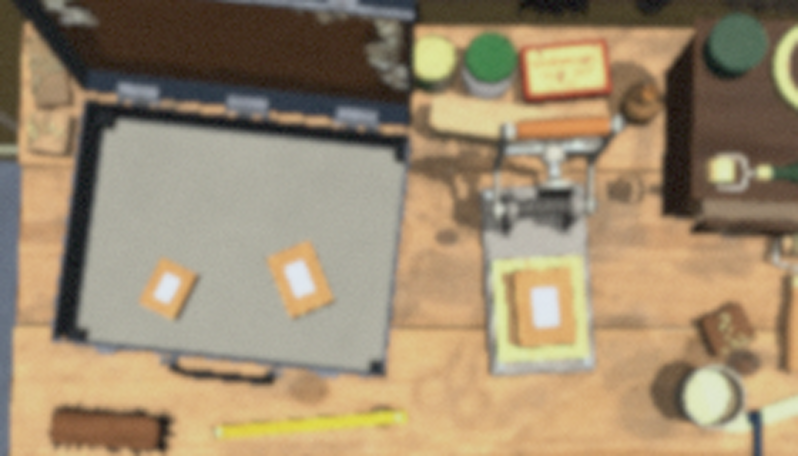

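```bash
cat >> h.py <<'E'
def go(xyz,yaw=None):
    s=status.sense(); R=Ro.from_euler('xyz',s['tcp_rot'])
    d=R.inv().apply(np.array(xyz)-s['eef_pos'])/1000
    y0=s['tcp_rot'][2]; yaw=y0 if yaw is None else yaw
    rv=(R.inv()*Ro.from_euler('xyz',[np.pi,0,yaw])).as_rotvec()
    print('clk %.2f'%s['clock'],'pos',s['eef_pos'].round(1),'rot',s['tcp_rot'].round(4),'F',s['contact_force'].round(1),'op',round(s['opening'],3))
    print('shift',d.round(4).tolist(),'turn',rv.round(4).tolist())
E
python3 - <<'E'
from h import *
go([460,-170,235],-1.52)
C=cam('wrist'); print((C[2]@[0,0,1]).round(3))
E
```

```text
clk 0.65 pos [ 198.8 -592.5  231.3] rot [ 3.1416 -0.     -1.247 ] F [0.3 0.5 0.4] op 0.999
shift [-0.3175, -0.382, -0.0037] turn [0.0, -0.0, 0.273]
[-0.261 -0.088 -0.961]
```

Call:
{"method": "send_rows", "body": {"plan": [[[-0.026,-0.031,0],[0,0,0.02],1],[[-0.052,-0.062,0],[0,0,0.04],1],[[-0.078,-0.093,0],[0,0,0.06],1],[[-0.104,-0.124,0],[0,0,0.08],1],[[-0.13,-0.156,0],[0,0,0.1],1]]}}

```text
clock: 1.07
eef_pos: [305.8, -418.1, 231.4]
tcp_rot: [-3.141, -0.0, -1.349]
contact_force: [1.0, 0.2, 0.2]
opening: 1.002
```

Run:
```python
from h import *
go([460,-170,235],-1.52)
```

```text
clk 1.07 pos [ 305.8 -418.1  231.4] rot [-3.1414e+00 -3.0000e-04 -1.3487e+00] F [1.  0.2 0.2] op 1.002
shift [-0.208, -0.205, -0.0036] turn [-0.0002, -0.0003, 0.1713]
```

Call:
{"method": "send_rows", "body": {"plan": [[[-0.028,-0.027,0],[0,0,0.03],1],[[-0.056,-0.055,0],[0,0,0.06],1],[[-0.084,-0.083,0],[0,0,0.09],1],[[-0.112,-0.11,0],[0,0,0.12],1],[[-0.14,-0.138,0],[0,0,0.15],1]]}}

```text
clock: 1.48
eef_pos: [410.2, -249.5, 231.7]
tcp_rot: [-3.141, -0.001, -1.5]
contact_force: [0.9, -0.4, 0.1]
opening: 0.996
```

Run:
```python
from h import *
go([460,-170,235],-1.52)
```

```text
clk 1.48 pos [ 410.2 -249.5  231.7] rot [-3.1408e+00 -7.0000e-04 -1.5003e+00] F [ 0.9 -0.4  0.1] op 0.996
shift [-0.0758, -0.0552, -0.0033] turn [-0.0008, -0.0007, 0.0197]
```

Call:
{"method": "send_rows", "body": {"plan": [[[-0.026,-0.022,0],[0,0,0.01],1],[[-0.052,-0.04,0],[0,0,0.02],1],[[-0.076,-0.055,0],[0,0,0.02],1],[[-0.076,-0.055,0],[0,0,0.02],1],[[-0.076,-0.055,0],[0,0,0.02],1]]}}

```text
clock: 1.9
eef_pos: [460.3, -168.6, 231.8]
tcp_rot: [-3.141, -0.001, -1.517]
contact_force: [0.1, 0.3, 0.1]
opening: 0.997
```

Run:
```python
from h import *
go([460,-170,235],-1.52)
C=cam('wrist'); im=save('wrist','w1'); np.savez('w1.npz',K=C[0],t=C[1],R=C[2],im=im)
for n,z in [('box_large_center',54),('press_bed',22)]:
    for d in viewer.cut_out(n,'wrist')[:2]:
        print(n,d['p'],d['extent'],rect(d['mask'],z,C));
```

```text
clk 1.90 pos [ 460.3 -168.6  231.8] rot [-3.1407e+00 -8.0000e-04 -1.5173e+00] F [0.1 0.3 0.1] op 0.997
shift [0.0014, 0.0004, -0.0032] turn [-0.0009, -0.0008, 0.0027]
box_large_center 0.88 [297.1, 76.2, 71.0, 90.5] ((527.5527954101562, -173.9168243408203), (91.91340637207031, 70.20957946777344), 4.794286251068115)
box_large_center 0.66 [12.3, 23.2, 107.6, 95.4] ((559.6947631835938, 98.63897705078125), (82.8095474243164, 71.24666595458984), 22.364530563354492)
press_bed 0.66 [270.0, 0.0, 122.3, 186.5] ((551.2140502929688, -169.8579559326172), (200.70089721679688, 127.76667022705078), 3.2793617248535156)
```

View pics/w1.png

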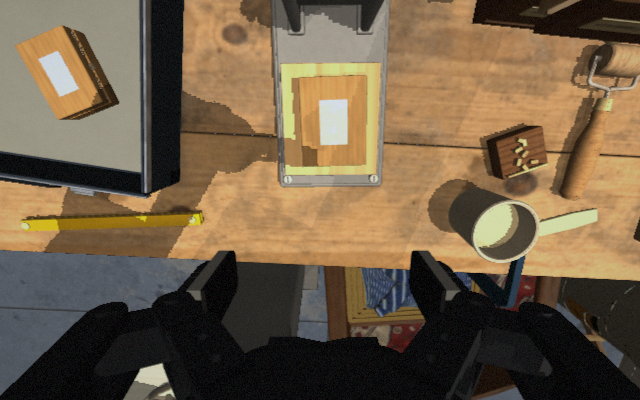

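```bash
cat >> h.py <<'E'
def rc(c,yaw,l,w,z):
    a=np.array([[l,w],[l,-w],[-l,-w],[-l,w]])/2; k,s=np.cos(yaw),np.sin(yaw)
    return np.c_[a@np.array([[k,s],[-s,k]])+np.array(c),np.full(4,z)]
def overlay(im,C,items,fn,crop,f):
    x0,y0,x1,y1=crop
    b=cv2.resize(cv2.cvtColor(im,cv2.COLOR_RGB2BGR)[y0:y1,x0:x1],None,fx=f,fy=f,interpolation=1)
    for P,col in items:
        q=((proj(P,C)-[x0,y0]+.5)*f).round().astype(np.int32); cv2.polylines(b,[q],True,col,1)
    cv2.imwrite('pics/'+fn+'.png',b)
E
python3 - <<'E'
from h import *
d=np.load('w1.npz'); C=(d['K'],d['t'],d['R'])
y=np.radians(3.5)
overlay(d['im'],C,[(rc((527.5,-174),np.radians(3.5),92,70,54),(255,0,0)),(rc((527.5,-174),y,126,112,22),(0,0,255))],'w1o',(260,40,400,200),4)
E
```

```text
(no output)
```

View pics/w1o.png

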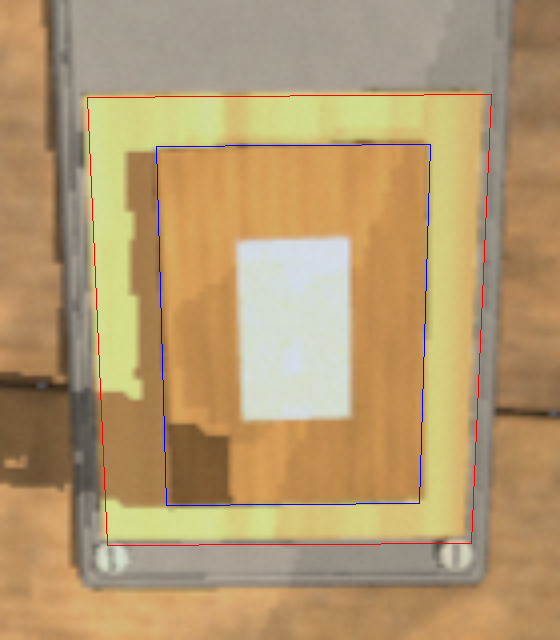

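```bash
cat >> h.py <<'E'
from scipy.optimize import minimize
def fit(im,C,c,yaw,l,w,z,drop=()):
    g=cv2.GaussianBlur(im,(3,3),0).astype(float).sum(2) if False else None
    hsv=cv2.GaussianBlur(im,(3,3),0).astype(float)
    gx=np.abs(cv2.Sobel(hsv,cv2.CV_64F,1,0)).sum(2); gy=np.abs(cv2.Sobel(hsv,cv2.CV_64F,0,1)).sum(2); G=np.minimum(gx+gy,600).astype(np.float32)
    def cost(p):
        R4=rc(p[:2],p[2],l,w,z); s=0
        for i in range(4):
            if i in drop: continue
            t=np.linspace(.05,.95,60)[:,None]; q=proj(R4[i]*(1-t)+R4[(i+1)%4]*t,C).astype(np.float32)
            s+=cv2.remap(G,q[:,:1],q[:,1:],1).mean()
        return -s
    best=min((minimize(cost,[c[0]+a,c[1]+b,yaw+e],method='Nelder-Mead',options=dict(initial_simplex=np.array([c[0]+a,c[1]+b,yaw+e])+np.array([[0,0,0],[1.5,0,0],[0,1.5,0],[0,0,.03]]))) for a in(-1.5,0,1.5) for b in(-1.5,0,1.5) for e in(-.02,0,.02)),key=lambda r:r.fun)
    return best.x,best.fun
E
python3 - <<'E'
from h import *
d=np.load('w1.npz'); C=(d['K'],d['t'],d['R']); im=d['im']
for a in [(92,70,54),(126,112,22)]:
    x,f=fit(im,C,(527.5,-174),.061,*a); print(a,x.round(2),np.degrees(x[2]),f)
x,f=fit(im,C,(560,98),np.radians(22),80,58,36);print(x,np.degrees(x[2]),f)
go([545,116,190],-1.19)
E
```

```text
(92, 70, 54) [ 5.2801e+02 -1.7504e+02  8.0000e-02] 4.388998200095978 -1512.9903564453125
(126, 112, 22) [ 5.2871e+02 -1.7252e+02  6.0000e-02] 3.228653132970384 -1530.9609375
[5.60836396e+02 1.04009848e+02 3.84628769e-01] 22.03760515978941 -1746.551513671875
clk 2.05 pos [ 459.3 -170.4  231.7] rot [-3.1410e+00 -1.0000e-03 -1.5208e+00] F [-0.2 -1.3  0.1] op 0.999
shift [-0.2818, -0.0998, 0.0415] turn [-0.0005, -0.0011, -0.3308]
```

Call:
{"method": "send_rows", "body": {"plan": [[[-0.03,-0.01,0.004],[0,0,-0.05],1],[[-0.062,-0.021,0.008],[0,0,-0.1],1],[[-0.098,-0.034,0.014],[0,0,-0.15],1],[[-0.134,-0.047,0.02],[0,0,-0.2],1],[[-0.17,-0.06,0.026],[0,0,-0.25],1]]}}

```text
clock: 2.47
eef_pos: [511.0, 2.6, 205.6]
tcp_rot: [-3.141, -0.001, -1.271]
contact_force: [1.0, -0.4, -0.2]
opening: 0.997
```

Run:
```python
from h import *
go([545,106,185],-1.19)
```

```text
clk 2.47 pos [511.    2.6 205.6] rot [-3.1407e+00 -1.5000e-03 -1.2710e+00] F [ 1.  -0.4 -0.2] op 0.997
shift [-0.0888, -0.063, 0.0205] turn [-0.0008, -0.0015, -0.081]
```

Call:
{"method": "send_rows", "body": {"plan": [[[-0.03,-0.02,0.007],[0,0,-0.03],1],[[-0.06,-0.042,0.014],[0,0,-0.06],1],[[-0.089,-0.063,0.02],[0,0,-0.08],1],[[-0.089,-0.063,0.02],[0,0,-0.08],1],[[-0.089,-0.063,0.02],[0,0,-0.08],1]]}}

```text
clock: 2.88
eef_pos: [545.1, 106.5, 184.9]
tcp_rot: [3.141, -0.002, -1.19]
contact_force: [0.2, -0.5, -0.8]
opening: 0.999
```

Run:
```python
from h import *
go([545,106,185],-1.19)
C=cam('wrist'); im=save('wrist','w2'); np.savez('w2.npz',K=C[0],t=C[1],R=C[2],im=im)
c=None
for n,z in [('box_medium_center',36),('box_small_center',34)]:
    for d in viewer.cut_out(n,'wrist')[:2]:
        print(n,d['p'],d['extent'],rect(d['mask'],z,C)); 
x,f=fit(im,C,(564,110),.385,80,58,36);print(x,np.degrees(x[2]),f)
overlay(im,C,[(rc(x[:2],x[2],80,58,36),(255,0,0)),(rc(x[:2],x[2],80,58,6),(0,0,255))],'w2o',(140,20,460,240),2.5)
```

```text
clk 2.88 pos [545.1 106.5 184.9] rot [ 3.1414e+00 -1.5000e-03 -1.1897e+00] F [ 0.2 -0.5 -0.8] op 0.999
shift [0.0004, 0.0003, -0.0001] turn [0.0002, -0.0015, 0.0003]
box_medium_center 0.66 [283.9, 127.7, 62.3, 80.6] ((562.2227172851562, 122.20381927490234), (81.57125854492188, 58.06365966796875), 22.562253952026367)
box_small_center 0.87 [120.3, 76.1, 86.7, 81.8] ((550.79052734375, 277.939697265625), (56.35240936279297, 71.96763610839844), 64.47648620605469)
[5.62520978e+02 1.21789665e+02 3.88096035e-01] 22.236264873946002 -1685.979736328125
```

View pics/w2o.png

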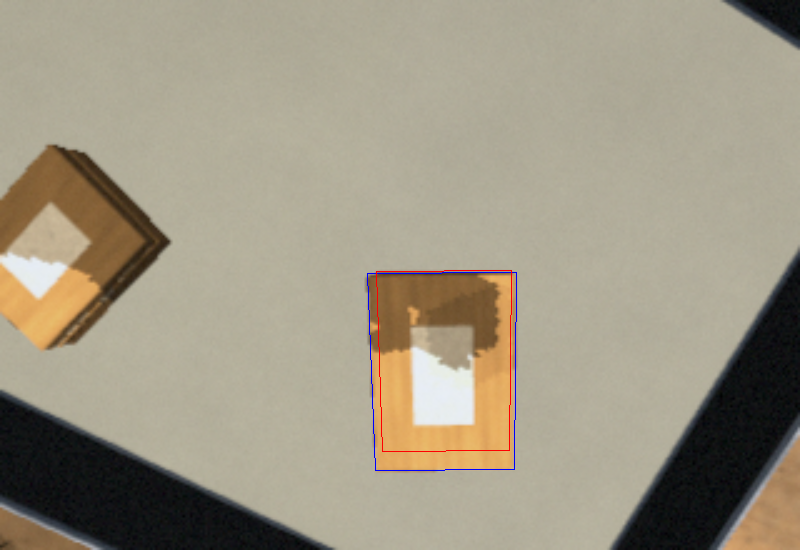

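Run:
```python
from h import *
go([562.4,122,31],-1.182)
```

```text
clk 3.03 pos [544.7 104.7 185.5] rot [-3.1414e+00 -1.8000e-03 -1.1926e+00] F [-0.1  0.1 -0.3] op 1.004
shift [-0.0098, -0.0228, 0.1545] turn [-0.0002, -0.0018, -0.0106]
```

Call:
{"method": "send_rows", "body": {"plan": [[[-0.005,-0.011,0.028],[0,-0.002,-0.01],1],[[-0.0098,-0.0228,0.056],[0,-0.002,-0.0106],1],[[-0.0098,-0.0228,0.083],[0,-0.002,-0.0106],1],[[-0.0098,-0.0228,0.105],[0,-0.002,-0.0106],1],[[-0.0098,-0.0228,0.11],[0,-0.002,-0.0106],1]]}}

```text
clock: 3.45
eef_pos: [560.1, 120.0, 72.5]
tcp_rot: [3.137, 0.001, -1.184]
contact_force: [-1.7, 0.0, -0.3]
opening: 0.998
```

Run:
```python
from h import *
go([562.4,122,31],-1.182)
C=cam('wrist'); im=save('wrist','w3')
x,f=fit(im,C,(562.4,122),.389,80,58,36,drop=(2,));print(x,np.degrees(x[2]),f)
overlay(im,C,[(rc(x[:2],x[2],80,58,36),(255,0,0))],'w3o',(160,100,480,320),2.5)
```

```text
clk 3.45 pos [560.1 120.   72.5] rot [ 3.1368e+00  1.0000e-03 -1.1841e+00] F [-1.7  0.  -0.3] op 0.998
shift [-0.0009, -0.0031, 0.0415] turn [0.0048, 0.001, -0.0021]
[5.65179097e+02 1.22958670e+02 3.98033671e-01] 22.805649449165326 -1499.23046875
```

View pics/w3o.png

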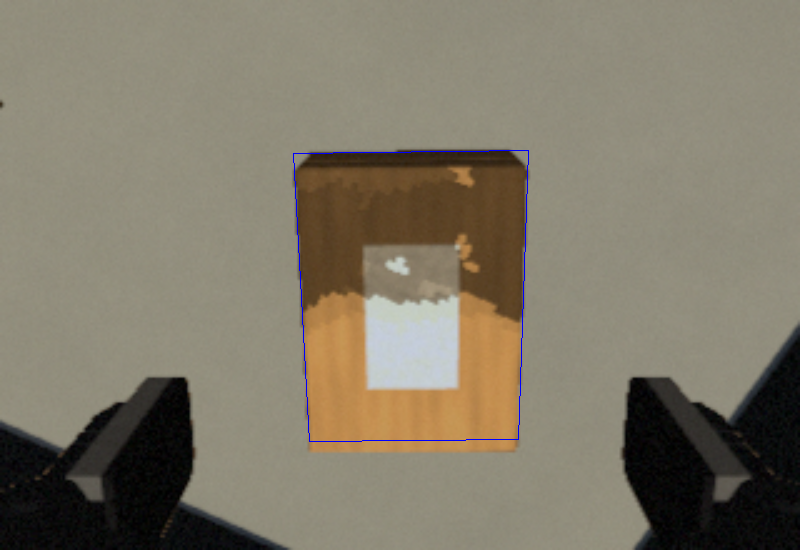

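Call:
{"method": "send_rows", "body": {"plan": [[[-0.001,-0.002,0.015],[0.004,0.001,-0.003],1],[[-0.001,-0.003,0.03],[0.005,0.001,-0.004],1],[[-0.001,-0.003,0.041],[0.005,0.001,-0.004],1],[[-0.001,-0.003,0.0415],[0.005,0.001,-0.004],1],[[-0.001,-0.003,0.0415],[0.005,0.001,-0.004],1]]}}

```text
clock: 3.92
eef_pos: [562.9, 121.8, 32.4]
tcp_rot: [-3.141, -0.0, -1.181]
contact_force: [-0.2, 0.1, -0.0]
opening: 1.0
```

Call:
{"method": "send_rows", "body": {"plan": [[[0,0,0],[0,0,0],0.1],[[0,0,0],[0,0,0],0.1],[[0,0,0],[0,0,0],0.1],[[0,0,0],[0,0,0],0.1],[[0,0,0],[0,0,0],0.1]], "squeeze": 30}}

```text
clock: 4.33
eef_pos: [564.0, 122.1, 34.0]
tcp_rot: [-3.138, -0.0, -1.181]
contact_force: [-1.3, 0.1, 10.8]
opening: 0.55
```

Run:
```python
from h import *
go([562.4,122,31],-1.182)
C=cam('wrist'); im=save('wrist','w4')
```

```text
clk 4.33 pos [564.  122.1  34. ] rot [-3.1385e+00 -5.0000e-04 -1.1807e+00] F [-1.3  0.1 10.8] op 0.55
shift [-0.0005, 0.0015, 0.003] turn [-0.0031, -0.0005, 0.0013]
```

View pics/w4.png

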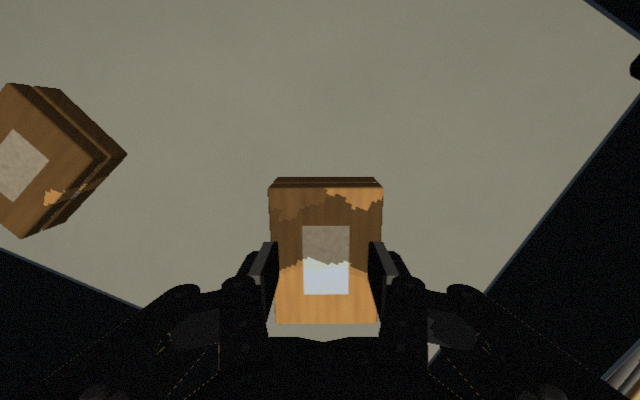

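Call:
{"method": "send_rows", "body": {"plan": [[[0,0,-0.003],[0,0,0],0.1],[[0,0,-0.006],[0,0,0],0.1],[[0,0,-0.014],[0,0,0],0.1],[[0,0,-0.022],[0,0,0],0.1],[[0,0,-0.03],[0,0,0],0.1]], "squeeze": 35}}

```text
clock: 4.8
eef_pos: [563.9, 122.1, 64.9]
tcp_rot: [-3.138, -0.001, -1.181]
contact_force: [-0.1, 0.9, -0.6]
opening: 0.551
```

Run:
```python
from h import *
go([562.4,122,185],-1.182)
C=cam('wrist'); im=save('wrist','w5')
```

```text
clk 4.80 pos [563.9 122.1  64.9] rot [-3.1383e+00 -5.0000e-04 -1.1805e+00] F [-0.1  0.9 -0.6] op 0.551
shift [-0.0004, 0.0011, -0.1201] turn [-0.0033, -0.0005, 0.0015]
```

View pics/w5.png

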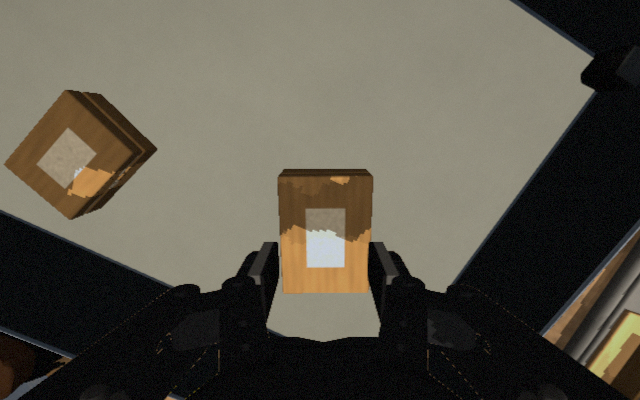

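Call:
{"method": "send_rows", "body": {"plan": [[[0,0,0],[0,0,0],1],[[0,0,0],[0,0,0],1],[[0,0,0],[0,0,0],1],[[0,0,0],[0,0,0],1],[[0,0,0],[0,0,0],1]]}}

```text
clock: 5.27
eef_pos: [564.6, 122.2, 66.1]
tcp_rot: [-3.137, -0.001, -1.181]
contact_force: [-0.6, 0.4, -0.2]
opening: 1.002
```

Run:
```python
from h import *
C=cam('wrist'); im=save('wrist','w6')
go([562.4,122,22],-1.182)
x,f=fit(im,C,(562.4,122),.389,80,58,36,drop=(2,));print(x,np.degrees(x[2]),f)
overlay(im,C,[(rc((562,122),.389,80,58,36),(255,0,0))],'w6o',(160,120,480,340),2.5)
```

```text
clk 5.32 pos [564.7 122.2  66. ] rot [-3.1369e+00 -8.0000e-04 -1.1806e+00] F [ 0.3 -0.4 -0.2] op 1.002
shift [-0.0007, 0.0024, 0.044] turn [-0.0047, -0.0008, 0.0014]
[5.65743682e+02 1.23151721e+02 3.98431508e-01] 22.828443805922173 -1453.8514404296875
```

View pics/w6o.png

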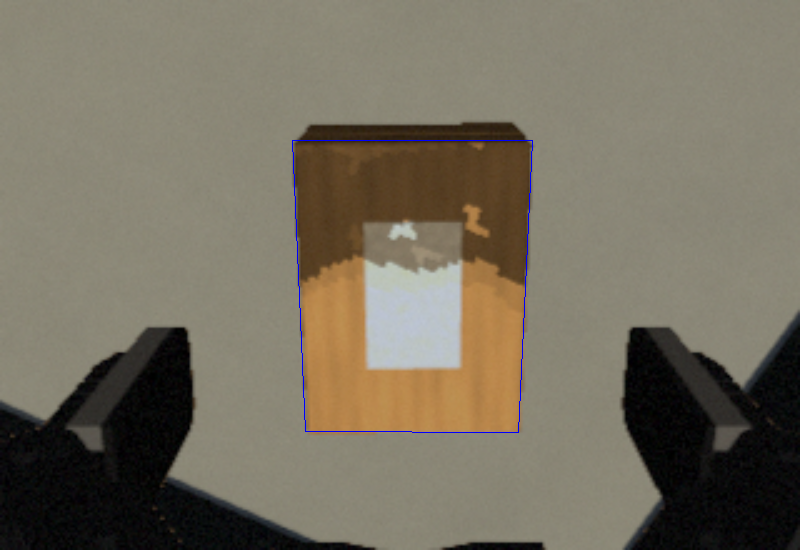

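Call:
{"method": "send_rows", "body": {"plan": [[[-0.001,0.002,0.012],[-0.004,0,0.004],1],[[-0.001,0.0025,0.024],[-0.004,0,0.006],1],[[-0.001,0.0025,0.034],[-0.004,0,0.008],1],[[-0.001,0.0025,0.042],[-0.004,0,0.008],1],[[-0.001,0.0025,0.043],[-0.004,0,0.008],1]], "squeeze": 30}}

```text
clock: 5.73
eef_pos: [560.7, 121.9, 20.6]
tcp_rot: [3.139, -0.0, -1.188]
contact_force: [0.4, -1.0, 0.0]
opening: 1.0
```

Call:
{"method": "send_rows", "body": {"plan": [[[0,0,0],[0,0,0],0.5],[[0,0,0],[0,0,0],0.3],[[0,0,0],[0,0,0],0.2],[[0,0,0],[0,0,0],0.1],[[0,0,0],[0,0,0],0.1]]}}

```text
clock: 6.15
eef_pos: [560.9, 122.0, 20.9]
tcp_rot: [3.139, -0.0, -1.189]
contact_force: [-0.3, 0.2, -0.9]
opening: 0.671
```

Run:
```python
from h import *
C=cam('wrist'); im=save('wrist','w7')
go([562.4,122,22],-1.182)
overlay(im,C,[(rc((562,122),.389,80,58,36),(255,0,0))],'w7o',(160,120,480,340),2.5)
```

```text
clk 6.20 pos [560.8 122.   20.9] rot [ 3.1395e+00 -3.0000e-04 -1.1886e+00] F [ 0.5 -0.2 -1.8] op 0.666
shift [0.0005, -0.0015, -0.0011] turn [0.0021, -0.0003, -0.0066]
```

View pics/w7o.png

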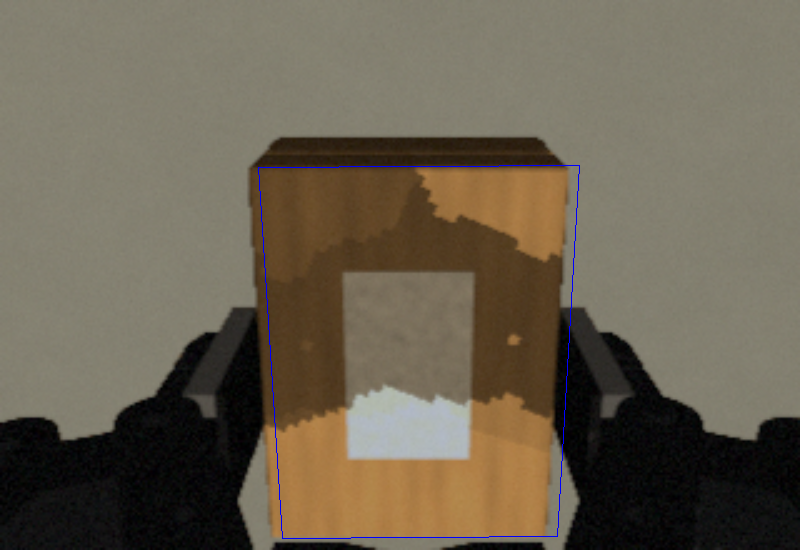

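Call:
{"method": "send_rows", "body": {"plan": [[[0,0,-0.008],[0,0,0],0.0],[[0,0,-0.024],[0,0,0],0.0],[[0,0,-0.05],[0,0,0],0.0],[[0,0,-0.08],[0,0,0],0.0],[[0,0,-0.11],[0,0,0],0.0]], "squeeze": 40}}

```text
clock: 6.62
eef_pos: [560.5, 122.0, 132.4]
tcp_rot: [3.139, -0.0, -1.189]
contact_force: [0.7, 0.8, -1.5]
opening: 0.664
```

Run:
```python
from h import *
C=cam('wrist'); im=save('wrist','w8')
go([528,-174.7,150],-1.498)
```

```text
clk 6.67 pos [564.  122.7 138.5] rot [-3.1364e+00 -1.5000e-03 -1.1886e+00] F [1.7 0.2 4.5] op 0.666
shift [0.2626, 0.1442, -0.0118] turn [-0.0054, -0.0007, 0.3094]
```

View pics/w8.png

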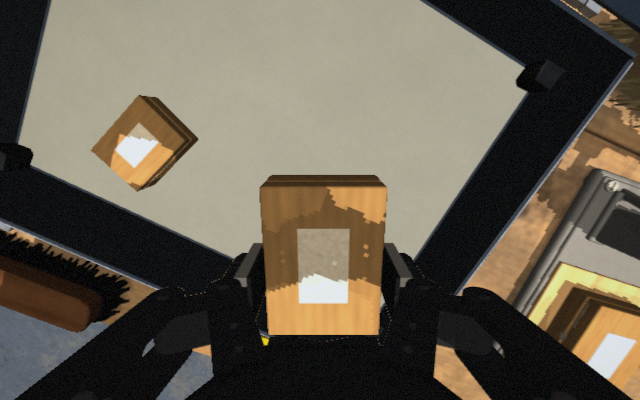

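```bash
cat >> h.py <<'E'
def toolcam():
    s=status.sense(); K,t,R=cam('wrist'); T=Ro.from_euler('xyz',s['tcp_rot']).as_matrix()
    return K,T.T@(t-s['eef_pos']),T.T@R
E
python3 - <<'E'
from h import *
C=toolcam(); print(C[1],Ro.from_matrix(C[2]).as_euler('xyz'))
np.savez('tc.npz',K=C[0],t=C[1],R=C[2])
im=cv2.cvtColor(cv2.imread('pics/w8.png'),cv2.COLOR_BGR2RGB)
for z in(-13,-15,-17):
    x,f=fit(im,C,(0,-2),np.pi/2,80,58,z); print(z,x,f)
x,f=fit(im,C,(0,-2),np.pi/2,80,58,-15)
overlay(im,C,[(rc(x[:2],x[2],80,58,-15),(255,0,0)),(rc(x[:2],x[2],80,58,15),(0,0,255))],'w8o',(200,140,440,360),2.5)
E
```

```text
[  -1.68029562  -69.61457097 -143.4480724 ] [-2.78424027e-01  6.78126044e-05  4.98759537e-05]
-13 [-1.67367755 -0.13082484  1.56905842] -2028.5660400390625
-15 [-1.67127058 -1.02106063  1.57059354] -2175.90478515625
-17 [-1.60274326 -1.74065207  1.57090832] -1736.760986328125
```

View pics/w8o.png

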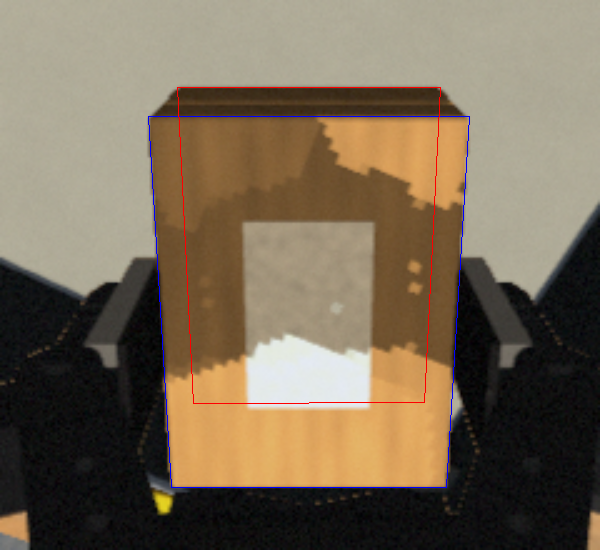

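Run:
```python
from h import *
go([527.1,-176.5,140],-1.498)
go([530,0,140],-1.4)
```

```text
clk 6.67 pos [564.  122.7 138.5] rot [-3.1364e+00 -1.5000e-03 -1.1886e+00] F [1.7 0.2 4.5] op 0.666
shift [0.2639, 0.1458, -0.0018] turn [-0.0054, -0.0007, 0.3094]
clk 6.67 pos [564.  122.7 138.5] rot [-3.1364e+00 -1.5000e-03 -1.1886e+00] F [1.7 0.2 4.5] op 0.666
shift [0.1012, 0.0773, -0.0017] turn [-0.0053, -0.001, 0.2114]
```

Call:
{"method": "send_rows", "body": {"plan": [[[0.01,0.01,-0.001],[-0.003,0,0.03],0],[[0.028,0.024,-0.002],[-0.005,0,0.07],0],[[0.052,0.042,-0.002],[-0.005,0,0.12],0],[[0.078,0.06,-0.002],[-0.005,0,0.17],0],[[0.105,0.078,-0.002],[-0.005,0,0.21],0]]}}

```text
clock: 7.08
eef_pos: [529.4, -5.2, 140.2]
tcp_rot: [3.141, -0.001, -1.401]
contact_force: [1.2, -0.1, -1.5]
opening: 0.664
```

Run:
```python
from h import *
go([527.1,-176.5,140],-1.498)
```

```text
clk 7.08 pos [529.4  -5.2 140.2] rot [ 3.1414e+00 -1.0000e-03 -1.4013e+00] F [ 1.2 -0.1 -1.5] op 0.664
shift [0.1685, 0.0312, 0.0004] turn [0.0002, -0.001, 0.0967]
```

Call:
{"method": "send_rows", "body": {"plan": [[[0.03,0.006,0],[0,0,0.03],0],[[0.06,0.012,0],[0,0,0.06],0],[[0.09,0.018,0],[0,0,0.09],0],[[0.118,0.022,0],[0,0,0.0967],0],[[0.143,0.027,0],[0,0,0.0967],0]]}}

```text
clock: 7.5
eef_pos: [525.9, -152.8, 140.3]
tcp_rot: [3.141, -0.001, -1.5]
contact_force: [0.2, 0.0, -1.1]
opening: 0.664
```

Run:
```python
from h import *
go([527.1,-176.5,110],-1.498)
```

```text
clk 7.50 pos [ 525.9 -152.8  140.3] rot [ 3.1410e+00 -1.1000e-03 -1.5003e+00] F [ 0.2  0.  -1.1] op 0.664
shift [0.0237, 0.0004, 0.0303] turn [0.0006, -0.0011, -0.0023]
```

Call:
{"method": "send_rows", "body": {"plan": [[[0.01,0,0.004],[0,0,-0.002],0],[[0.02,0,0.014],[0,-0.001,-0.002],0],[[0.0237,0,0.024],[0,-0.001,-0.002],0],[[0.0237,0,0.03],[0,-0.001,-0.002],0],[[0.0237,0,0.03],[0,-0.001,-0.002],0]]}}

```text
clock: 7.92
eef_pos: [526.0, -175.3, 108.0]
tcp_rot: [3.137, 0.002, -1.498]
contact_force: [0.0, -0.1, -1.0]
opening: 0.664
```

Run:
```python
from h import *
C=cam('wrist');im=save('wrist','w9');save('scene','s9')
go([527.1,-176.5,72],-1.498)
C2=toolcam()
overlay(im,C,[(rc((528,-174.7),.075,92,70,54),(255,0,0))],'w9o',(200,120,440,360),2.5)
```

```text
clk 8.02 pos [ 527.1 -175.3  109.6] rot [ 3.1394e+00  7.0000e-04 -1.4973e+00] F [ 0.1  0.4 -1.3] op 0.667
shift [0.0012, 0.0, 0.0376] turn [0.0022, 0.0007, 0.0007]
```

View pics/w9o.png

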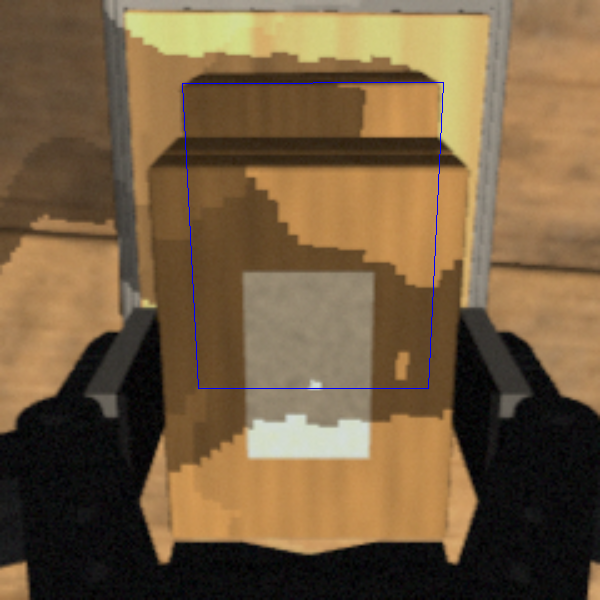

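Call:
{"method": "send_rows", "body": {"plan": [[[0.001,0,0.009],[0.002,0,0],0],[[0.0012,0,0.02],[0.002,0,0],0],[[0.0012,0,0.03],[0.002,0,0],0],[[0.0012,0,0.035],[0.002,0,0],0],[[0.0012,0,0.035],[0.002,0,0],0]]}}

```text
clock: 8.43
eef_pos: [526.0, -176.0, 72.8]
tcp_rot: [3.139, 0.002, -1.497]
contact_force: [-0.7, -0.7, -1.0]
opening: 0.662
```

Run:
```python
from h import *
C=cam('wrist');im=save('wrist','w10')
go([527.1,-176.5,70],-1.498)
overlay(im,C,[(rc((528,-174.7),.075,92,70,54),(255,0,0))],'w10o',(200,120,440,360),2.5)
```

```text
clk 8.48 pos [ 526.5 -176.2   73.5] rot [ 3.1397e+00  1.5000e-03 -1.4972e+00] F [-0.4  0.1 -1.3] op 0.666
shift [0.0003, -0.0006, 0.0035] turn [0.0019, 0.0015, 0.0008]
```

View pics/w10o.png

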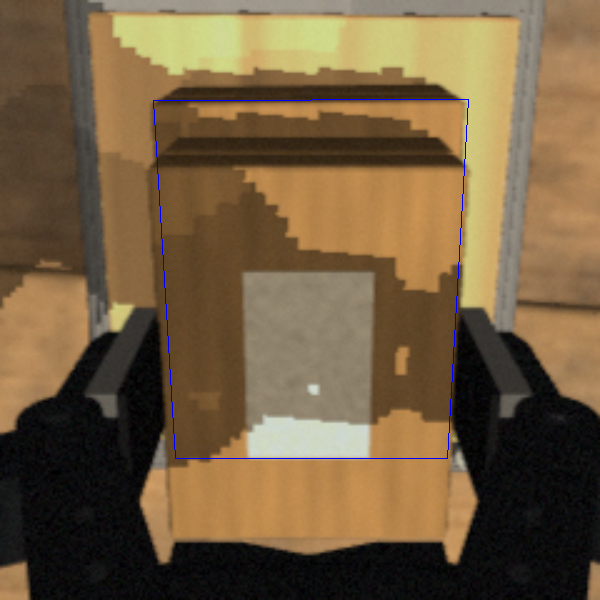

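Call:
{"method": "send_rows", "body": {"plan": [[[0.0002,-0.0005,0.001],[0.001,0.001,0.0],0],[[0.0003,-0.0005,0.002],[0.001,0.001,0.0],0],[[0.0003,-0.0005,0.0035],[0.001,0.001,0.0],0],[[0.0003,-0.0005,0.0045],[0.001,0.001,0.0],0],[[0.0003,-0.0005,0.005],[0.001,0.001,0.0],0]]}}

```text
clock: 8.9
eef_pos: [527.1, -176.5, 68.6]
tcp_rot: [3.141, 0.0, -1.497]
contact_force: [-0.3, -0.0, -1.0]
opening: 0.664
```

Run:
```python
from h import *
C=cam('wrist');im=save('wrist','w11')
go([527.1,-176.5,69],-1.498)
overlay(im,C,[(rc((528,-174.7),.075,92,70,54),(255,0,0)),(rc((528,-174.7),.075,80,58,54),(0,0,255))],'w11o',(200,120,440,360),2.5)
```

```text
clk 8.95 pos [ 527.  -176.5   68.5] rot [ 3.1408e+00  5.0000e-04 -1.4973e+00] F [ 0.5 -0.3 -2.7] op 0.665
shift [0.0, -0.0001, -0.0005] turn [0.0008, 0.0005, 0.0007]
```

View pics/w11o.png

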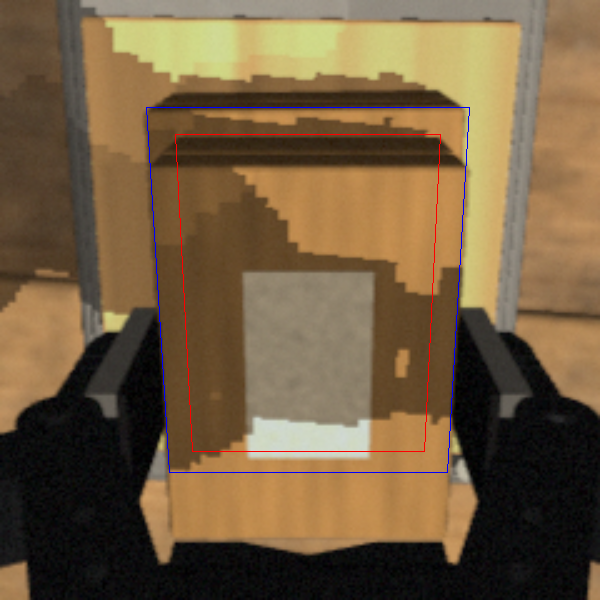

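Call:
{"method": "send_rows", "body": {"plan": [[[0,0,0.001],[0.001,0,0.001],0],[[0,0,0.0015],[0.001,0,0.001],0],[[0,0,0.0015],[0.001,0,0.001],0.35],[[0,0,0.0015],[0.001,0,0.001],0.42],[[0,0,0.0015],[0.001,0,0.001],0.5]], "squeeze": 20}}

```text
clock: 9.37
eef_pos: [527.2, -176.6, 67.3]
tcp_rot: [-3.141, 0.0, -1.498]
contact_force: [-0.4, 0.3, 1.0]
opening: 0.747
```

Call:
{"method": "send_rows", "body": {"plan": [[[0,0,0],[0,0,0],0.7],[[0,0,-0.005],[0,0,0],0.8],[[0,0,-0.015],[0,0,0],1],[[0,0,-0.03],[0,0,0],1],[[0,0,-0.05],[0,0,0],1]]}}

```text
clock: 9.78
eef_pos: [526.5, -176.4, 117.6]
tcp_rot: [3.141, 0.001, -1.498]
contact_force: [0.2, 0.8, -0.2]
opening: 0.998
```

Run:
```python
from h import *
go([480,-175,180],-1.5)
C=cam('wrist');im=save('wrist','w12')
x,f=fit(im,C,(528,-174.7),.073,80,58,84,drop=(2,)); print(x,f)
overlay(im,C,[(rc((528,-174.7),.073,92,70,54),(255,0,0)),(rc((528,-174.7),.073,80,58,84),(0,0,255))],'w12o',(200,120,440,360),2.5)
```

```text
clk 9.78 pos [ 526.5 -176.4  117.6] rot [ 3.1407e+00  9.0000e-04 -1.4983e+00] F [ 0.2  0.8 -0.2] op 0.998
shift [-0.0048, 0.0463, -0.0624] turn [0.0009, 0.0009, 0.0017]
[ 5.27511562e+02 -1.75667964e+02  7.70471204e-02] -1286.7899169921875
```

View pics/w12o.png

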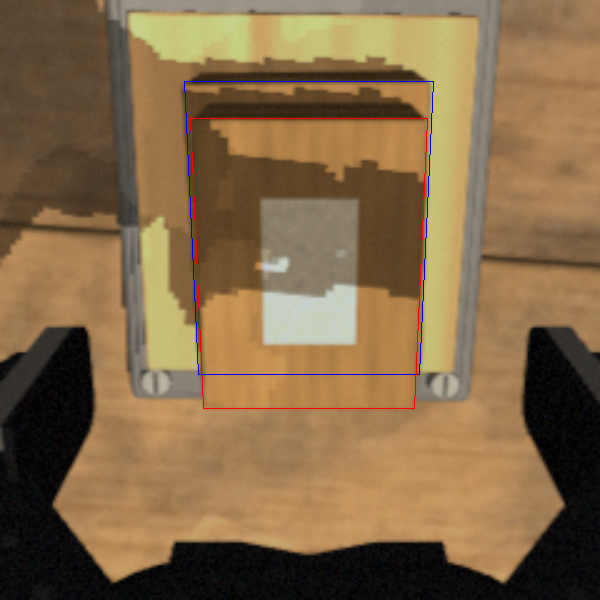

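Run:
```python
from h import *
go([537,272,165],-2.025)
```

```text
clk 9.83 pos [ 528.9 -177.2  121.9] rot [-3.1371e+00 -1.4000e-03 -1.4983e+00] F [1.5 0.2 3.6] op 0.998
shift [-0.4474, -0.0408, -0.0435] turn [-0.0047, -0.0001, 0.5267]
```

Call:
{"method": "send_rows", "body": {"plan": [[[-0.015,0,-0.025],[-0.004,0,0.04],1],[[-0.045,-0.003,-0.04],[-0.004,0,0.09],1],[[-0.08,-0.006,-0.044],[-0.004,0,0.14],1],[[-0.12,-0.01,-0.044],[-0.004,0,0.19],1],[[-0.16,-0.014,-0.044],[-0.004,0,0.24],1]]}}

```text
clock: 10.25
eef_pos: [531.6, -15.4, 167.4]
tcp_rot: [-3.138, -0.0, -1.742]
contact_force: [0.2, 0.3, -0.3]
opening: 0.999
```

Run:
```python
from h import *
go([537,272,165],-2.025)
```

```text
clk 10.25 pos [531.6 -15.4 167.4] rot [-3.1383e+00 -4.0000e-04 -1.7421e+00] F [ 0.2  0.3 -0.3] op 0.999
shift [-0.2841, 0.0436, 0.0022] turn [-0.0033, 0.0001, 0.2829]
```

Call:
{"method": "send_rows", "body": {"plan": [[[-0.035,0.005,0.001],[-0.003,0,0.05],1],[[-0.072,0.011,0.002],[-0.003,0,0.1],1],[[-0.11,0.017,0.002],[-0.003,0,0.15],1],[[-0.15,0.023,0.002],[-0.003,0,0.2],1],[[-0.19,0.029,0.002],[-0.003,0,0.25],1]]}}

```text
clock: 10.67
eef_pos: [535.3, 178.8, 166.3]
tcp_rot: [-3.14, 0.001, -1.995]
contact_force: [0.6, -1.1, 0.7]
opening: 1.001
```

Run:
```python
from h import *
go([537,272,165],-2.025)
```

```text
clk 10.67 pos [535.3 178.8 166.3] rot [-3.1405e+00  8.0000e-04 -1.9948e+00] F [ 0.6 -1.1  0.7] op 1.001
shift [-0.0857, 0.0368, 0.0013] turn [-0.0011, 0.0008, 0.0302]
```

Call:
{"method": "send_rows", "body": {"plan": [[[-0.035,0.015,0.001],[0,0,0.02],1],[[-0.066,0.028,0.001],[0,0,0.03],1],[[-0.086,0.037,0.001],[0,0,0.03],1],[[-0.086,0.037,0.001],[0,0,0.03],1],[[-0.086,0.037,0.001],[0,0,0.03],1]]}}

```text
clock: 11.08
eef_pos: [536.8, 273.4, 165.8]
tcp_rot: [-3.14, 0.001, -2.022]
contact_force: [-0.1, -0.7, 0.8]
opening: 0.999
```

Run:
```python
from h import *
C=cam('wrist');im=save('wrist','w13')
go([537,272,165],-2.025)
for d in viewer.cut_out('box_small_center','wrist')[:1]: print(d['p'],rect(d['mask'],34,C))
x,f=fit(im,C,(549,277),-.45,64,48,34,drop=(2,)); print(x,f)
overlay(im,C,[(rc((x[0],x[1]),x[2],64,48,34),(255,0,0))],'w13o',(160,80,480,340),2.5)
```

```text
clk 11.13 pos [536.8 272.3 165.7] rot [-3.1402e+00  7.0000e-04 -2.0237e+00] F [-0.3 -0.5  0.1] op 1.002
shift [0.0002, -0.0004, 0.0007] turn [-0.0013, 0.0007, 0.0013]
0.78 ((550.8348388671875, 282.3977966308594), (47.72728729248047, 66.04328918457031), 64.1454849243164)
[ 5.49163578e+02  2.82480401e+02 -4.41296938e-01] -1402.903076171875
```

View pics/w13o.png

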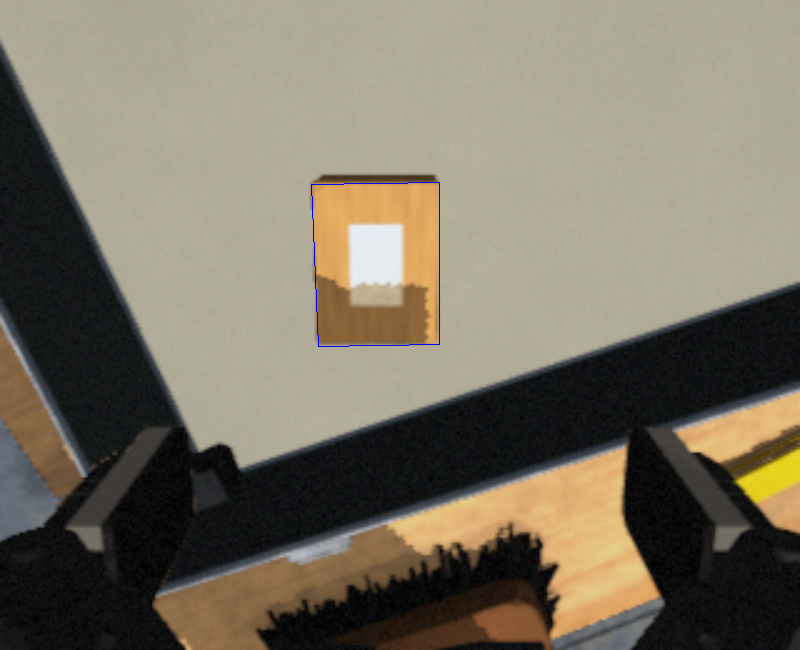

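Run:
```python
from h import *
C=cam('wrist')
p=np.array([[160,80]])+np.array([[250,465],[800,285],[0,45],[190,450]])/2.5
P=ray(p,6,C)[:,:2]; c=np.array([548.5,281]);print(P.round(0))
for a,b in((0,1),(2,3)):
    u=P[b]-P[a];u/=np.linalg.norm(u); print(abs(u[0]*(c-P[a])[1]-u[1]*(c-P[a])[0]))
go([548.5,281,70],-2.012)
```

```text
[[485. 379.]
 [457. 124.]
 [688. 377.]
 [504. 400.]]
73.79305040577397
112.5375550343777
clk 11.18 pos [536.8 271.7 165.6] rot [-3.1403e+00  5.0000e-04 -2.0247e+00] F [ 0.3 -0.3 -0.3] op 1.002
shift [-0.0135, -0.0063, 0.0957] turn [-0.0013, 0.0005, -0.0127]
```

Call:
{"method": "send_rows", "body": {"plan": [[[-0.006,-0.003,0.02],[-0.001,0,-0.008],1],[[-0.0135,-0.006,0.045],[-0.001,0,-0.0127],1],[[-0.0135,-0.0063,0.07],[-0.001,0,-0.0127],1],[[-0.0135,-0.0063,0.09],[-0.001,0,-0.0127],1],[[-0.0135,-0.0063,0.096],[-0.001,0,-0.0127],1]]}}

```text
clock: 11.6
eef_pos: [547.0, 278.6, 66.8]
tcp_rot: [3.139, -0.003, -2.014]
contact_force: [-0.2, -1.1, -0.6]
opening: 1.002
```

Run:
```python
from h import *
C=cam('wrist');im=save('wrist','w14')
x,f=fit(im,C,(549,282),-.44,64,48,34); print(x,f)
overlay(im,C,[(rc((x[0],x[1]),x[2],64,48,34),(255,0,0))],'w14o',(160,80,480,340),2.5)
go([548.5,281,19.5],-2.012)
```

```text
[ 5.49575756e+02  2.82475451e+02 -4.54726111e-01] -1815.2099609375
clk 11.65 pos [547.1 278.8  67.1] rot [ 3.1392 -0.0033 -2.0135] F [-0.7  0.3 -1. ] op 1.0
shift [-0.0027, -0.0005, 0.0476] turn [0.0024, -0.0033, -0.0015]
```

View pics/w14o.png

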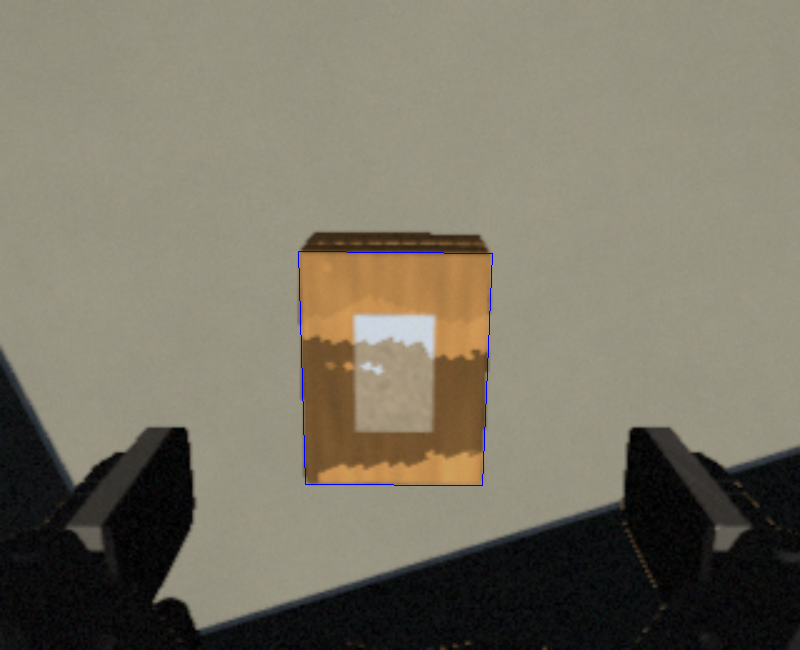

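Call:
{"method": "send_rows", "body": {"plan": [[[-0.0015,0,0.014],[0.002,-0.002,0.005],1],[[-0.0028,-0.0007,0.03],[0.0024,-0.003,0.0095],1],[[-0.0028,-0.0007,0.044],[0.0024,-0.003,0.0095],1],[[-0.0028,-0.0007,0.0476],[0.0024,-0.003,0.0095],1],[[-0.0028,-0.0007,0.0476],[0.0024,-0.003,0.0095],1]], "squeeze": 30}}

```text
clock: 12.07
eef_pos: [548.4, 280.4, 19.2]
tcp_rot: [3.141, -0.001, -2.023]
contact_force: [-0.1, 0.2, 0.9]
opening: 0.997
```

Call:
{"method": "send_rows", "body": {"plan": [[[0,0,0],[0,0,0],0.4],[[0,0,0],[0,0,0],0.1],[[0,0,0],[0,0,0],-0.1],[[0,0,0],[0,0,0],-0.2],[[0,0,0],[0,0,0],-0.2]]}}

```text
clock: 12.48
eef_pos: [549.0, 280.6, 20.3]
tcp_rot: [-3.141, -0.0, -2.023]
contact_force: [-0.2, 0.1, 6.5]
opening: 0.553
```

Run:
```python
from h import *
go([548.5,281,19.5],-2.023)
```

```text
clk 12.48 pos [549.  280.6  20.3] rot [-3.1414e+00 -3.0000e-04 -2.0232e+00] F [-0.2  0.1  6.5] op 0.553
shift [-0.0001, 0.0006, 0.0008] turn [-0.0002, -0.0003, -0.0002]
```

Call:
{"method": "send_rows", "body": {"plan": [[[0,0,-0.008],[0,0,0],-0.2],[[0,0,-0.024],[0,0,0],-0.2],[[0,0,-0.05],[0,0,0],-0.2],[[0,0,-0.08],[0,0,0],-0.2],[[0,0,-0.115],[0,0,0],-0.2]], "squeeze": 40}}

```text
clock: 12.9
eef_pos: [548.0, 280.2, 135.8]
tcp_rot: [3.14, -0.002, -2.023]
contact_force: [0.6, -0.5, -0.4]
opening: 0.548
```

Run:
```python
from h import *
im=save('wrist','w15'); d=np.load('tc.npz'); C=(d['K'],d['t'],d['R'])
for z in(-10,-12,-13,-14,-15,-16):
    x,f=fit(im,C,(-1.7,-1),np.pi/2,64,48,z); print(z,x.round(3),f)
x,f=fit(im,C,(-1.7,-1),np.pi/2,64,48,-14)
overlay(im,C,[(rc(x[:2],x[2],64,48,-14),(255,0,0))],'w15o',(200,140,440,360),2.5)
go([530,0,160],-1.7)
```

```text
-10 [-1.777  0.883  1.571] -1635.3404541015625
-12 [-1.733  0.293  1.571] -2061.697265625
-13 [-1.671 -0.405  1.571] -2165.342041015625
-14 [-1.663 -1.169  1.571] -2139.072265625
-15 [-1.662 -1.522  1.571] -2000.39453125
-16 [-1.532 -1.795  1.571] -1784.8624267578125
clk 12.95 pos [551.8 282.1 143.7] rot [-3.1368  0.006  -2.0232] F [2.9 1.2 5.4] op 0.55
shift [0.2632, -0.1038, -0.0173] turn [-0.0058, 0.0052, -0.3232]
```

View pics/w15o.png

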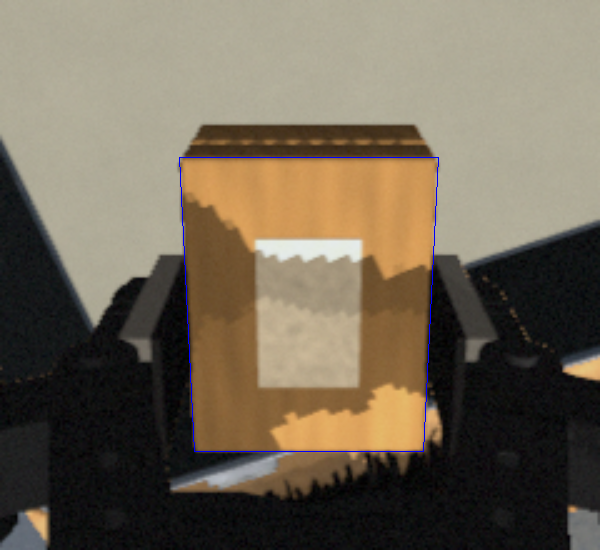

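Call:
{"method": "send_rows", "body": {"plan": [[[0.012,-0.004,-0.005],[-0.005,0.005,-0.03],-0.2],[[0.036,-0.014,-0.012],[-0.005,0.005,-0.08],-0.2],[[0.07,-0.028,-0.016],[-0.005,0.005,-0.13],-0.2],[[0.108,-0.043,-0.016],[-0.005,0.005,-0.18],-0.2],[[0.146,-0.058,-0.016],[-0.005,0.005,-0.23],-0.2]]}}

```text
clock: 13.37
eef_pos: [539.9, 124.4, 160.1]
tcp_rot: [-3.14, 0.001, -1.789]
contact_force: [0.9, -0.0, -0.4]
opening: 0.55
```

Run:
```python
from h import *
go([527,-100,160],-1.498)
```

```text
clk 13.37 pos [539.9 124.4 160.1] rot [-3.1395e+00  1.0000e-03 -1.7892e+00] F [ 0.9 -0.  -0.4] op 0.55
shift [0.2219, -0.036, -0.0001] turn [-0.0022, 0.0007, -0.2912]
```

Call:
{"method": "send_rows", "body": {"plan": [[[0.038,-0.006,0],[-0.002,0,-0.06],-0.2],[[0.076,-0.012,0],[-0.002,0,-0.12],-0.2],[[0.114,-0.018,0],[-0.002,0,-0.18],-0.2],[[0.15,-0.024,0],[-0.002,0,-0.24],-0.2],[[0.186,-0.03,0],[-0.002,0,-0.29],-0.2]]}}

```text
clock: 13.78
eef_pos: [528.5, -65.4, 160.6]
tcp_rot: [-3.14, 0.001, -1.496]
contact_force: [0.9, 0.7, -1.7]
opening: 0.546
```

Run:
```python
from h import *
go([527,-176.5,140],-1.498)
```

```text
clk 13.78 pos [528.5 -65.4 160.6] rot [-3.1404e+00  5.0000e-04 -1.4961e+00] F [ 0.9  0.7 -1.7] op 0.546
shift [0.1106, 0.0098, 0.0205] turn [-0.0012, 0.0005, 0.0019]
```

Call:
{"method": "send_rows", "body": {"plan": [[[0.034,0.004,0],[-0.001,0,0.002],-0.2],[[0.066,0.008,0.002],[-0.001,0,0.002],-0.2],[[0.092,0.01,0.008],[-0.001,0,0.002],-0.2],[[0.109,0.01,0.016],[-0.001,0,0.002],-0.2],[[0.1106,0.01,0.022],[-0.001,0,0.002],-0.2]]}}

```text
clock: 14.2
eef_pos: [527.0, -179.4, 138.7]
tcp_rot: [-3.14, -0.001, -1.501]
contact_force: [-0.4, -0.3, -0.8]
opening: 0.548
```

Run:
```python
from h import *
go([527,-176.5,103],-1.498)
```

```text
clk 14.20 pos [ 527.  -179.4  138.7] rot [-3.1402e+00 -7.0000e-04 -1.5005e+00] F [-0.4 -0.3 -0.8] op 0.548
shift [-0.0029, -0.0001, 0.0357] turn [-0.0014, -0.0007, -0.0025]
```

Call:
{"method": "send_rows", "body": {"plan": [[[-0.002,0,0.01],[-0.001,0,-0.002],-0.2],[[-0.0029,0,0.022],[-0.001,0,-0.002],-0.2],[[-0.0029,0,0.032],[-0.001,0,-0.0025],-0.2],[[-0.0029,0,0.0357],[-0.001,0,-0.0025],-0.2],[[-0.0029,0,0.0357],[-0.001,0,-0.0025],-0.2]]}}

```text
clock: 14.62
eef_pos: [526.0, -175.3, 101.5]
tcp_rot: [3.14, 0.0, -1.497]
contact_force: [0.1, 0.3, -1.6]
opening: 0.548
```

Run:
```python
from h import *
C=cam('wrist');im=save('wrist','w16')
go([527,-176.5,99],-1.498)
overlay(im,C,[(rc((527.8,-174.9),.075,80,58,84),(255,0,0)),(rc((527.8,-174.9),.075,64,48,84),(0,0,255))],'w16o',(200,120,440,360),2.5)
```

```text
clk 14.67 pos [ 526.6 -175.7  102.3] rot [ 3.1407e+00 -1.0000e-04 -1.4968e+00] F [-1.1  0.1 -1.4] op 0.544
shift [0.0009, -0.0004, 0.0033] turn [0.0009, -0.0001, 0.0012]
```

View pics/w16o.png

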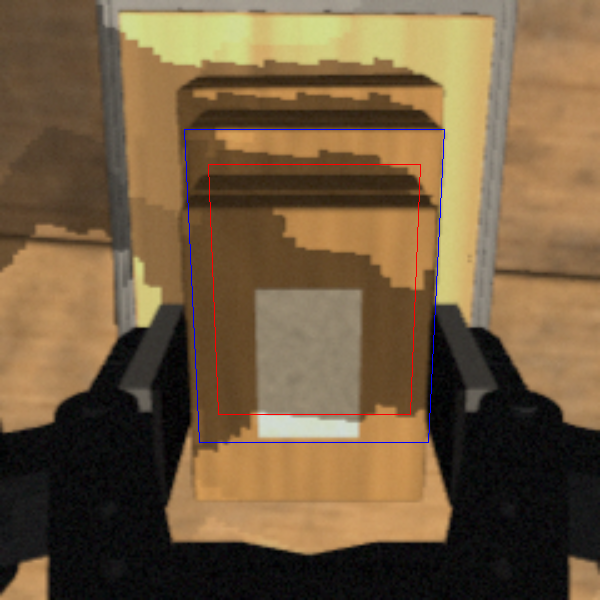

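Call:
{"method": "send_rows", "body": {"plan": [[[0.0005,-0.0004,0.001],[0.001,0,0.001],-0.2],[[0.0008,-0.0004,0.002],[0.001,0,0.001],-0.2],[[0.0008,-0.0004,0.0032],[0.001,0,0.001],-0.2],[[0.0008,-0.0004,0.0038],[0.001,0,0.001],-0.2],[[0.0008,-0.0004,0.004],[0.001,0,0.001],-0.2]]}}

```text
clock: 15.08
eef_pos: [527.0, -176.5, 98.4]
tcp_rot: [-3.141, -0.0, -1.498]
contact_force: [0.4, 0.7, -0.8]
opening: 0.547
```

Run:
```python
from h import *
C=cam('wrist');im=save('wrist','w17')
go([527,-176.5,98],-1.498)
overlay(im,C,[(rc((527.8,-174.9),.075,80,58,84),(255,0,0)),(rc((527.8,-174.9),.075,64,48,84),(0,0,255))],'w17o',(240,120,400,320),3)
```

```text
clk 15.13 pos [ 527.  -176.5   98.4] rot [-3.1413e+00 -2.0000e-04 -1.4980e+00] F [-0.5 -0.6  0.1] op 0.547
shift [0.0, 0.0, 0.0004] turn [-0.0002, -0.0002, -0.0]
```

View pics/w17o.png

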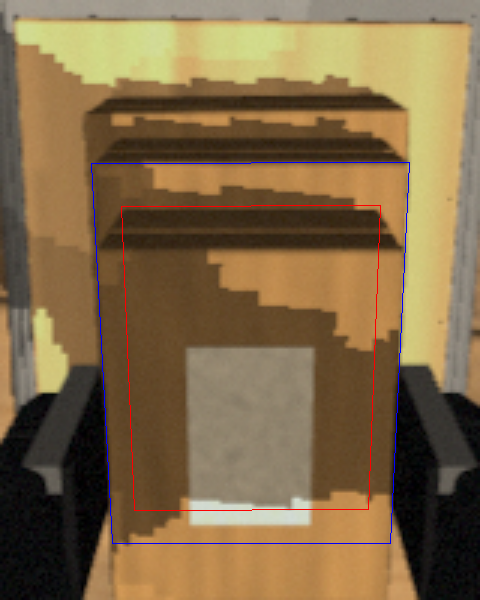

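Call:
{"method": "send_rows", "body": {"plan": [[[0,0,0.0008],[0,0,0],-0.2],[[0,0,0.0012],[0,0,0],-0.2],[[0,0,0.0012],[0,0,0],0.12],[[0,0,0.0012],[0,0,0],0.2],[[0,0,0.0012],[0,0,0],0.3]], "squeeze": 20}}

```text
clock: 15.55
eef_pos: [527.1, -176.5, 97.2]
tcp_rot: [-3.141, -0.0, -1.498]
contact_force: [-0.6, 0.0, 0.3]
opening: 0.653
```

Call:
{"method": "send_rows", "body": {"plan": [[[0,0,0],[0,0,0],0.6],[[0,0,-0.005],[0,0,0],0.8],[[0,0,-0.016],[0,0,0],1],[[0,0,-0.032],[0,0,0],1],[[0,0,-0.052],[0,0,0],1]]}}

```text
clock: 15.97
eef_pos: [526.6, -176.3, 149.8]
tcp_rot: [3.141, 0.0, -1.498]
contact_force: [-0.4, -0.7, -0.4]
opening: 1.0
```

Run:
```python
from h import *
go([480,-175,230],-1.5)
C=cam('wrist');im=save('wrist','w18');save('scene','s18')
x,f=fit(im,C,(528,-174.7),.073,64,48,112); print(x,f)
overlay(im,C,[(rc((528,-174.7),.073,92,70,54),(255,0,0)),(rc((527.8,-175),.073,80,58,84),(0,0,255)),(rc((527.5,-175),.073,64,48,112),(0,255,0))],'w18o',(220,100,420,300),3)
```

```text
clk 15.97 pos [ 526.6 -176.3  149.8] rot [ 3.1407e+00  3.0000e-04 -1.4980e+00] F [-0.4 -0.7 -0.4] op 1.0
shift [-0.0047, 0.0464, -0.0801] turn [0.0009, 0.0003, 0.002]
[ 5.27502773e+02 -1.75750227e+02  6.08831726e-02] -1328.8121337890625
```

View pics/w18o.png

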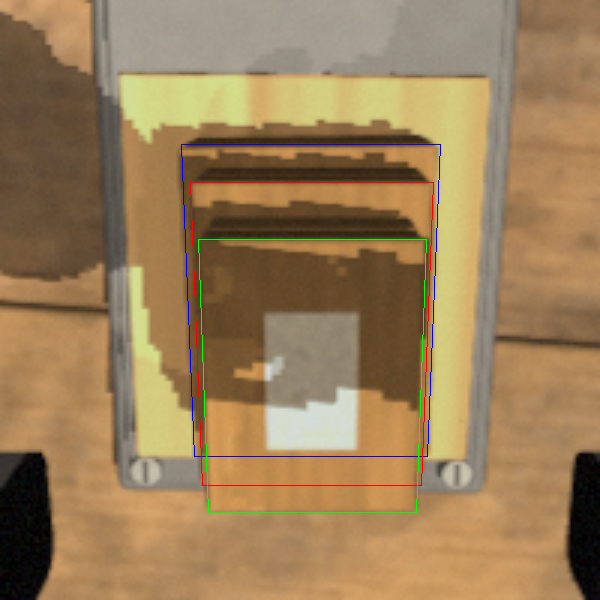

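View pics/s18.png

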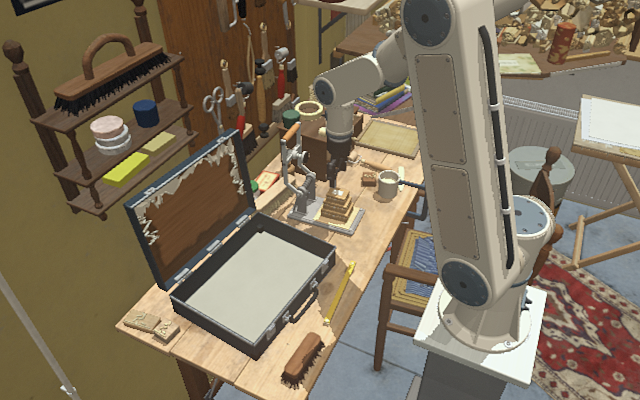

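Call:
{"method": "send_rows", "body": {"plan": [[[0,0.01,-0.03],[0,0,0],1],[[0,0.02,-0.07],[0,0,-0.1],1],[[0,0.027,-0.11],[0,0,-0.22],1],[[0,0.027,-0.15],[0,0,-0.34],1],[[0,0.027,-0.19],[0,0,-0.46],1]]}}

```text
clock: 16.48
eef_pos: [500.2, -178.6, 345.0]
tcp_rot: [-3.138, -0.005, -1.032]
contact_force: [1.2, -0.7, 0.3]
opening: 1.0
```

Run:
```python
from h import *
go([560,-172,360],0.057)
```

```text
clk 16.48 pos [ 500.2 -178.6  345. ] rot [-3.1376 -0.0048 -1.0324] F [ 1.2 -0.7  0.3] op 1.0
shift [0.0251, -0.0548, -0.0146] turn [-0.001, -0.0065, -1.0893]
```

Call:
{"method": "send_rows", "body": {"plan": [[[0.004,-0.01,-0.012],[0,0,-0.12],1],[[0.008,-0.02,-0.022],[0,0,-0.24],1],[[0.012,-0.03,-0.03],[0,0,-0.36],1],[[0.018,-0.04,-0.03],[0,0,-0.48],1],[[0.022,-0.05,-0.03],[0,0,-0.6],1]]}}

```text
clock: 16.9
eef_pos: [554.8, -171.9, 376.2]
tcp_rot: [-3.141, -0.008, -0.426]
contact_force: [-0.0, 0.2, 0.4]
opening: 1.002
```

Run:
```python
from h import *
go([610,-170,375],0.057)
```

```text
clk 16.90 pos [ 554.8 -171.9  376.2] rot [-3.141  -0.0077 -0.4265] F [-0.   0.2  0.4] op 1.002
shift [0.0494, -0.0246, 0.0016] turn [0.0013, -0.0077, -0.4835]
```

Call:
{"method": "send_rows", "body": {"plan": [[[0.01,-0.005,0],[0,-0.004,-0.12],1],[[0.02,-0.01,0],[0,-0.0077,-0.24],1],[[0.03,-0.015,0],[0,-0.0077,-0.36],1],[[0.04,-0.02,0],[0,-0.0077,-0.48],1],[[0.049,-0.025,0],[0,-0.0077,-0.4835],1]]}}

```text
clock: 17.32
eef_pos: [610.3, -169.3, 376.5]
tcp_rot: [3.14, 0.001, 0.063]
contact_force: [-0.8, 0.2, 1.0]
opening: 1.001
```

Run:
```python
from h import *
C=cam('wrist');im=save('wrist','w19');save('scene','s19')
P=np.array([528.7,-174.3]); k,s=np.cos(.057),np.sin(.057)
pw=lambda x,y,z:[P[0]+k*x-s*y,P[1]+s*x+k*y,z]
print(pw(155,0,302))
for d in viewer.cut_out('press_grip_center','wrist')[:2]: print(d['p'],d['extent'],rect(d['mask'],302,C))
overlay(im,C,[(np.array([pw(155,-46,302),pw(155,46,302)]),(0,0,255)),(np.array([pw(155,-1,302),pw(155,1,302)]),(0,255,0))],'w19o',(0,0,640,400),1.25)
go([683.5,-165.5,345],0.057)
```

```text
[np.float64(683.4482706667903), np.float64(-165.46978337537456), 302]
0.96 [401.1, 152.2, 38.1, 112.7] ((683.9142456054688, -164.00352478027344), (22.53494644165039, 93.95539855957031), 3.2112417221069336)
clk 17.47 pos [ 609.9 -169.3  376.2] rot [3.1406e+00 1.0000e-03 5.3300e-02] F [ 0.1 -0.  -0.3] op 0.997
shift [0.0737, 0.0001, 0.0312] turn [0.001, 0.001, -0.0037]
```

View pics/w19o.png

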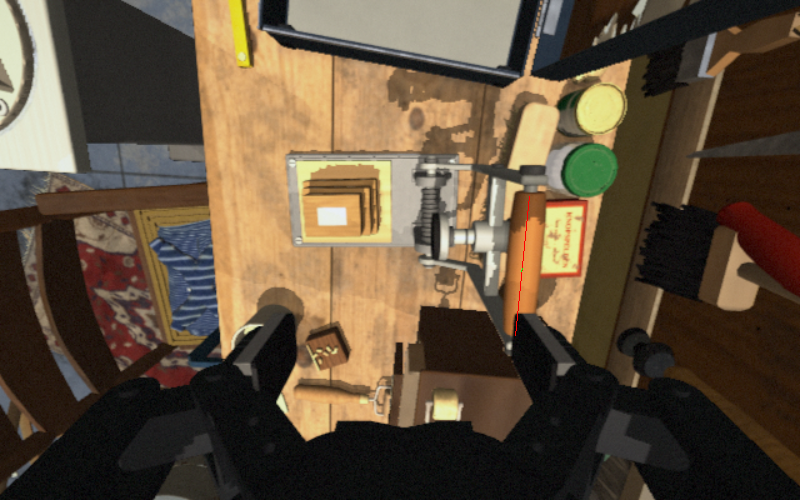

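Call:
{"method": "send_rows", "body": {"plan": [[[0.015,0,0],[0.001,0.001,-0.003],0.3],[[0.03,0,0.002],[0.001,0.001,-0.003],0.3],[[0.05,0,0.008],[0.001,0.001,-0.003],0.3],[[0.068,0,0.018],[0.001,0.001,-0.003],0.3],[[0.075,0,0.026],[0.001,0.001,-0.003],0.3]]}}

```text
clock: 17.88
eef_pos: [685.8, -165.2, 349.5]
tcp_rot: [-3.141, -0.0, 0.053]
contact_force: [-1.3, -0.0, 0.7]
opening: 0.652
```

Run:
```python
from h import *
C=cam('wrist');im=save('wrist','w20')
go([684.7,-165,294],0.057)
for d in viewer.cut_out('press_grip_center','wrist')[:2]: print(d['p'],d['extent'],rect(d['mask'],302,C))
```

```text
clk 17.93 pos [ 685.3 -164.9  347.2] rot [-3.1407e+00  2.5000e-03  5.4200e-02] F [-1.  -0.1 -2. ] op 0.654
shift [-0.0005, 0.0001, 0.0532] turn [-0.0009, 0.0025, -0.0028]
0.75 [303.6, 156.8, 33.1, 129.3] ((683.5040283203125, -164.88632202148438), (21.747350692749023, 96.91870880126953), 2.0921008586883545)
```

View pics/w20.png

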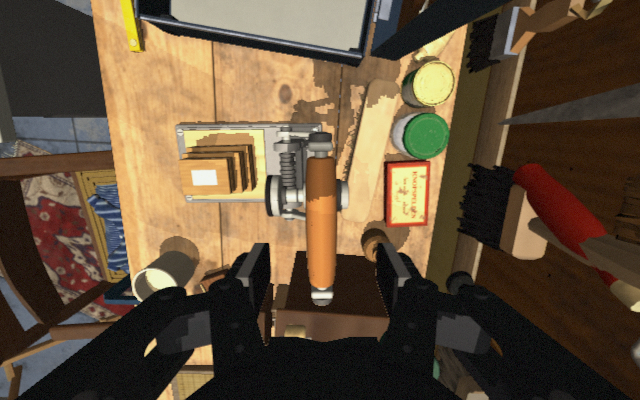

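Call:
{"method": "send_rows", "body": {"plan": [[[0,0,0.012],[-0.001,0.0025,-0.003],0.3],[[0,0,0.024],[-0.001,0.0025,-0.003],0.3],[[0,0,0.034],[-0.001,0.0025,-0.003],0.3],[[0,0,0.042],[-0.001,0.0025,-0.003],0.3],[[0,0,0.043],[-0.001,0.0025,-0.003],0.3]]}}

```text
clock: 18.4
eef_pos: [682.8, -165.0, 303.0]
tcp_rot: [-3.141, 0.003, 0.057]
contact_force: [-0.2, -0.3, -0.0]
opening: 0.648
```

Run:
```python
from h import *
C=cam('wrist');im=save('wrist','w21')
go([685,-165,294],0.057)
```

```text
clk 18.45 pos [ 683.2 -164.9  303.8] rot [-3.1411e+00  2.8000e-03  5.7300e-02] F [ 0.8 -0.1  0.6] op 0.648
shift [0.0018, 0.0002, 0.0098] turn [-0.0005, 0.0028, 0.0003]
```

View pics/w21.png

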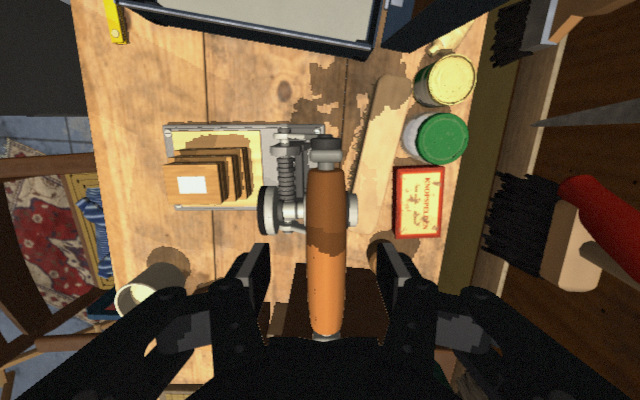

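Call:
{"method": "send_rows", "body": {"plan": [[[0.001,0,0.004],[0,0.002,0],0.3],[[0.002,0,0.008],[0,0.0028,0],0.3],[[0.002,0,0.0115],[0,0.0028,0],0.3],[[0.002,0,0.012],[0,0.0028,0],0.3],[[0.002,0,0.012],[0,0.0028,0],0.3]], "squeeze": 30}}

```text
clock: 18.87
eef_pos: [685.1, -164.8, 291.5]
tcp_rot: [-3.141, 0.0, 0.057]
contact_force: [0.3, -0.5, 0.4]
opening: 0.651
```

Call:
{"method": "send_rows", "body": {"plan": [[[0,0,0],[0,0,0],0],[[0,0,0],[0,0,0],-0.2],[[0,0,0],[0,0,0],-0.4],[[0,0,0],[0,0,0],-0.6],[[0,0,0],[0,0,0],-0.8]]}}

```text
clock: 19.28
eef_pos: [684.8, -164.8, 291.9]
tcp_rot: [-3.141, 0.001, 0.057]
contact_force: [-2.3, 0.6, 3.3]
opening: 0.245
```

Run:
```python
from h import *
C=cam('wrist');im=save('wrist','w22')
go([685,-165,292],0.057)
```

```text
clk 19.33 pos [ 684.8 -164.9  291.9] rot [-3.141e+00  8.000e-04  5.730e-02] F [-4.1  0.3  2.5] op 0.242
shift [0.0002, 0.0002, -0.0001] turn [-0.0006, 0.0008, 0.0003]
```

View pics/w22.png

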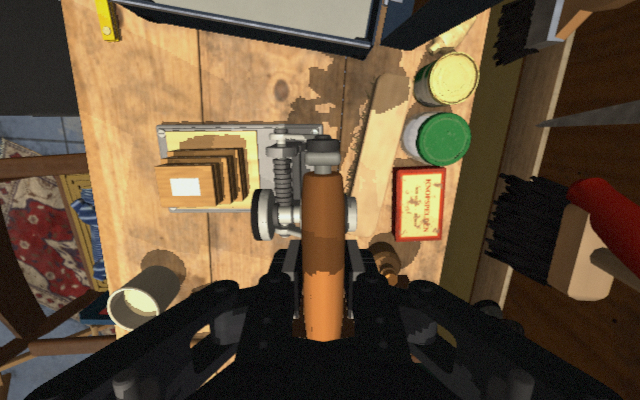

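```bash
cat >> h.py <<'E'
T0=np.array([684.8,-164.9,291.9])
def arc(aa,yaw=.057,dz=0):
    s=status.sense(); R=Ro.from_euler('xyz',s['tcp_rot'])
    print('clk %.2f'%s['clock'],'pos',s['eef_pos'].round(1),'rot',s['tcp_rot'].round(4),'F',s['contact_force'].round(1),'op',round(s['opening'],3))
    rv=(R.inv()*Ro.from_euler('xyz',[np.pi,0,yaw])).as_rotvec(); rows=[]
    for a in aa:
        dx=45*(np.cos(a)-1)-190*np.sin(a); z=190*(np.cos(a)-1)+45*np.sin(a)+dz
        t=T0+[dx*np.cos(yaw),dx*np.sin(yaw),z]; rows.append(R.inv().apply(t-s['eef_pos']).round(1).tolist())
    print(rows,rv.round(4))
E
python3 - <<'E'
from h import *
arc([.02,.06,.11,.17,.24])
E
```

```text
clk 19.33 pos [ 684.8 -164.9  291.9] rot [-3.141e+00  8.000e-04  5.730e-02] F [-4.1  0.3  2.5] op 0.242
[[-3.8, 0.0, -0.9], [-11.5, 0.0, -2.4], [-21.1, 0.0, -3.8], [-32.8, 0.0, -4.9], [-46.4, 0.0, -5.3]] [-0.0006  0.0008  0.0003]
```

Call:
{"method": "send_rows", "body": {"plan": [[[-0.0038,0,-0.0009],[0,0,0],-0.8],[[-0.0115,0,-0.0024],[0,0,0],-0.8],[[-0.0211,0,-0.0038],[0,0,0],-0.8],[[-0.0328,0,-0.0049],[0,0,0],-0.8],[[-0.0464,0,-0.0053],[0,0,0],-0.8]], "squeeze": 60}}

```text
clock: 19.75
eef_pos: [638.0, -167.7, 297.4]
tcp_rot: [-3.142, -0.001, 0.057]
contact_force: [2.8, -1.8, -2.9]
opening: 0.234
```

Run:
```python
from h import *
arc([.30,.36,.42,.48,.54])
save('wrist','w23')
```

```text
clk 19.75 pos [ 638.  -167.7  297.4] rot [-3.1416e+00 -5.0000e-04  5.7400e-02] F [ 2.8 -1.8 -2.9] op 0.234
[[-11.2, -0.2, 0.7], [-22.9, -0.2, 1.9], [-34.5, -0.2, 3.7], [-45.9, -0.2, 6.2], [-57.2, -0.2, 9.4]] [-0.     -0.0005  0.0004]
```

View pics/w23.png

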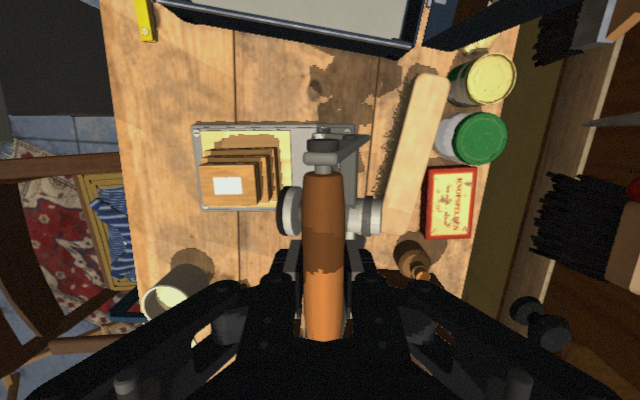

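Lever follows the hand: the handle stays between the pads (cols 300–345), and the stem is tilting towards the bed. I continue along the arc.

Call:
{"method": "send_rows", "body": {"plan": [[[-0.0112,0,0.0007],[0,0,0],-0.8],[[-0.0229,0,0.0019],[0,0,0],-0.8],[[-0.0345,0,0.0037],[0,0,0],-0.8],[[-0.0459,0,0.0062],[0,0,0],-0.8],[[-0.0572,0,0.0094],[0,0,0],-0.8]]}}

```text
clock: 20.22
eef_pos: [577.7, -171.4, 287.6]
tcp_rot: [3.141, 0.001, 0.057]
contact_force: [6.8, -3.3, -10.3]
opening: 0.233
```

Run:
```python
from h import *
arc([.60,.66,.72,.78,.84])
```

```text
clk 20.22 pos [ 577.7 -171.4  287.6] rot [3.1413e+00 1.1000e-03 5.7000e-02] F [  6.8  -3.3 -10.3] op 0.233
[[-7.8, -0.4, 3.5], [-18.6, -0.4, 8.1], [-29.1, -0.4, 13.2], [-39.3, -0.4, 19.0], [-49.1, -0.4, 25.5]] [ 0.0003  0.0011 -0.    ]
```

Call:
{"method": "send_rows", "body": {"plan": [[[-0.0078,0,0.0055],[0,0.001,0],-0.8],[[-0.0186,0,0.011],[0,0.001,0],-0.8],[[-0.0291,0,0.016],[0,0.001,0],-0.8],[[-0.0393,0,0.022],[0,0.001,0],-0.8],[[-0.0491,0,0.0285],[0,0.001,0],-0.8]]}}

```text
clock: 20.63
eef_pos: [527.1, -174.7, 261.6]
tcp_rot: [3.14, 0.0, 0.057]
contact_force: [-9.4, -0.7, 18.1]
opening: 0.235
```

Run:
```python
from h import *
arc([.90,.96,1.02,1.08,1.14],dz=-3)
save('wrist','w24')
```

```text
clk 20.63 pos [ 527.1 -174.7  261.6] rot [3.1401e+00 1.0000e-04 5.7000e-02] F [-9.4 -0.7 18.1] op 0.235
[[-7.9, -0.8, 9.3], [-16.9, -0.8, 16.9], [-25.4, -0.8, 24.9], [-33.4, -0.8, 33.5], [-40.9, -0.8, 42.5]] [ 0.0015  0.0001 -0.    ]
```

View pics/w24.png

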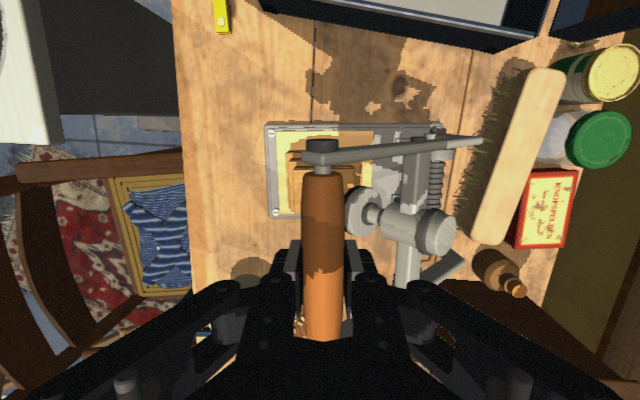

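Call:
{"method": "send_rows", "body": {"plan": [[[-0.0085,0,0.0065],[0.001,0,0],-0.8],[[-0.0172,0,0.0148],[0.001,0,0],-0.8],[[-0.0256,0,0.0229],[0.001,0,0],-0.8],[[-0.0334,0,0.0315],[0.001,0,0],-0.8],[[-0.0409,0,0.0405],[0.001,0,0],-0.8]]}}

```text
clock: 21.1
eef_pos: [483.1, -177.4, 219.2]
tcp_rot: [3.141, 0.003, 0.057]
contact_force: [3.1, -0.7, 1.2]
opening: 0.227
```

Run:
```python
from h import *
arc([1.19,1.24,1.29,1.34,1.38],dz=-1)
```

```text
clk 21.10 pos [ 483.1 -177.4  219.2] rot [3.1408e+00 2.9000e-03 5.6900e-02] F [ 3.1 -0.7  1.2] op 0.227
[[-2.6, -1.0, 5.9], [-8.0, -1.0, 14.1], [-13.0, -1.0, 22.5], [-17.5, -1.0, 31.1], [-20.9, -1.0, 38.2]] [ 0.0008  0.0029 -0.0001]
```

Call:
{"method": "send_rows", "body": {"plan": [[[-0.0026,-0.0005,0.0059],[0.001,0.003,0],-0.8],[[-0.008,-0.0005,0.0141],[0.001,0.003,0],-0.8],[[-0.013,-0.0005,0.0225],[0.001,0.003,0],-0.8],[[-0.0175,-0.0005,0.0311],[0.001,0.003,0],-0.8],[[-0.0209,-0.0005,0.0382],[0.001,0.003,0],-0.8]]}}

```text
clock: 21.52
eef_pos: [460.6, -178.7, 180.1]
tcp_rot: [3.141, 0.002, 0.057]
contact_force: [-2.8, -4.2, 4.5]
opening: 0.232
```

Run:
```python
from h import *
arc([1.40,1.42,1.44,1.46,1.48,1.5,1.52,1.54,1.571],dz=-1)
save('wrist','w25');save('scene','s25')
```

```text
clk 21.52 pos [ 460.6 -178.7  180.1] rot [3.141e+00 2.000e-03 5.720e-02] F [-2.8 -4.2  4.5] op 0.232
[[0.1, -1.0, 2.6], [-1.4, -1.0, 6.2], [-2.8, -1.0, 9.8], [-4.2, -1.0, 13.5], [-5.4, -1.0, 17.2], [-6.6, -1.0, 20.9], [-7.8, -1.0, 24.7], [-8.8, -1.0, 28.4], [-10.3, -1.0, 34.3]] [0.0006 0.002  0.0002]
```

View pics/w25.png

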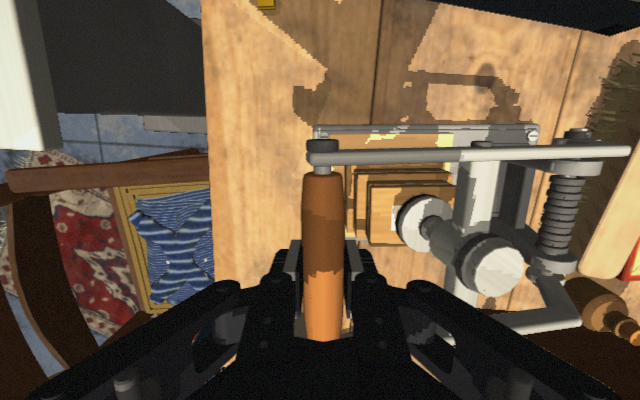

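Call:
{"method": "send_rows", "body": {"plan": [[[-0.0005,0,0.004],[0.0005,0.002,0],-0.8],[[-0.002,0,0.008],[0.0005,0.002,0],-0.8],[[-0.0036,0,0.012],[0.0005,0.002,0],-0.8],[[-0.005,0,0.016],[0.0005,0.002,0],-0.8],[[-0.006,0,0.019],[0.0005,0.002,0],-0.8]]}}

```text
clock: 22.03
eef_pos: [453.0, -179.2, 159.8]
tcp_rot: [-3.141, 0.003, 0.057]
contact_force: [-3.8, -3.3, 4.1]
opening: 0.233
```

Run:
```python
from h import *
arc([1.5,1.52,1.54,1.571],dz=-1)
C=cam('wrist');im=save('wrist','w26')
for n in('press_grip_center','press_pad'):
  for d in viewer.cut_out(n,'wrist')[:1]: print(n,d['p'],d['extent'])
```

```text
clk 22.03 pos [ 453.  -179.2  159.8] rot [-3.1415e+00  2.8000e-03  5.7300e-02] F [-3.8 -3.3  4.1] op 0.233
[[0.9, -1.0, 0.6], [-0.2, -1.0, 4.3], [-1.3, -1.0, 8.1], [-2.8, -1.0, 13.9]] [-0.0001  0.0028  0.0003]
press_grip_center 0.69 [299.3, 170.6, 46.2, 170.7]
press_pad 0.78 [406.5, 197.9, 56.4, 60.1]
```

View pics/w26.png

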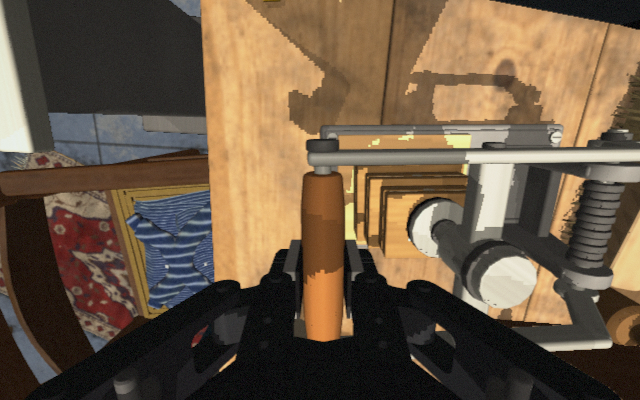

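Call:
{"method": "send_rows", "body": {"plan": [[[0,0,0.0015],[0,0.0028,0],-0.8],[[-0.0005,0,0.003],[0,0.0028,0],-0.8],[[-0.0008,0,0.005],[0,0.0028,0],-0.8],[[-0.001,0,0.0065],[0,0.0028,0],-0.8],[[-0.0013,0,0.008],[0,0.0028,0],-0.8]]}}

```text
clock: 22.6
eef_pos: [450.8, -179.3, 151.6]
tcp_rot: [-3.141, 0.002, 0.058]
contact_force: [-6.3, -3.8, 9.7]
opening: 0.236
```

Run:
```python
from h import *
arc([1.5,1.52,1.54,1.571],dz=-1)
C=cam('wrist');im=save('wrist','w27')
cv2.imwrite('pics/w27z.png',cv2.resize(cv2.cvtColor(im,cv2.COLOR_RGB2BGR)[130:330,350:610],None,fx=3,fy=3,interpolation=2))
```

```text
clk 22.60 pos [ 450.8 -179.3  151.6] rot [-3.1413e+00  2.1000e-03  5.7600e-02] F [-6.3 -3.8  9.7] op 0.236
[[3.1, -1.1, -7.6], [2.0, -1.1, -3.8], [0.9, -1.1, -0.1], [-0.5, -1.1, 5.8]] [-0.0002  0.0021  0.0006]
```

View pics/w27z.png

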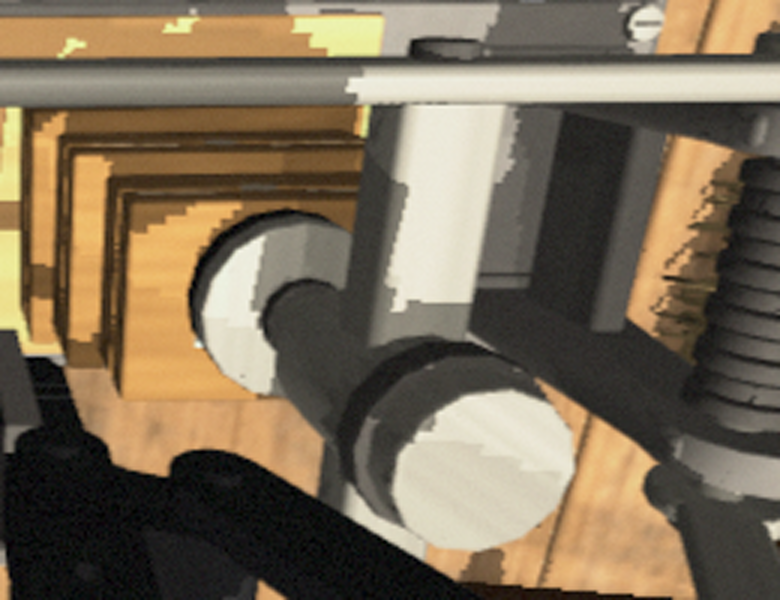

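Run:
```python
import numpy as np
from scipy.optimize import least_squares
D=np.array([[684.8,291.9],[638,297.4],[577.7,287.6],[527.1,261.6],[483.1,219.2],[460.6,180.1],[453,159.8],[450.8,151.6]])
x=(D[:,0]-684.8)/np.cos(.057)+155;z=D[:,1]
for sel in (slice(0,8),slice(1,8),slice(2,8),slice(3,8)):
    X,Z=x[sel],z[sel]
    r=least_squares(lambda p:np.hypot(X-p[0],Z-p[1])-195.26,[110,102])
    c=r.x; ang=np.arctan2(Z-c[1],X-c[0]); a=ang-np.arctan2(190,45)
    print(c.round(2),r.fun.round(2),a.round(3),'level z',c[1]+45,'x',c[0]-190)
```

```text
[109.42 102.14] [-0.1   0.01  0.19 -0.18  0.13 -0.04  0.04 -0.09] [-0.003  0.239  0.554  0.846  1.161  1.393  1.504  1.547] level z 147.13696356878836 x -80.58489045209735
[109.45 102.19] [-0.05  0.15 -0.2   0.13 -0.02  0.06 -0.07] [0.239 0.554 0.847 1.161 1.393 1.504 1.547] level z 147.19120068104905 x -80.54778312713856
[109.48 102.24] [ 0.12 -0.23  0.12 -0.02  0.07 -0.06] [0.554 0.847 1.162 1.393 1.504 1.548] level z 147.23693787698807 x -80.52182861386088
[109.37 102.01] [-0.1   0.18 -0.02  0.04 -0.1 ] [0.846 1.16  1.392 1.503 1.546] level z 147.00803770610338 x -80.62687207140935
```

Call:
{"method": "send_rows", "body": {"plan": [[[-0.0003,0,0.001],[0,0.002,0],-0.8],[[-0.0006,0,0.002],[0,0.002,0],-0.8],[[-0.0009,0,0.003],[0,0.002,0],-0.8],[[-0.0012,0,0.004],[0,0.002,0],-0.8],[[-0.0013,0,0.0045],[0,0.002,0],-0.8]]}}

```text
clock: 23.07
eef_pos: [449.7, -179.4, 147.3]
tcp_rot: [-3.142, -0.001, 0.058]
contact_force: [-2.7, -1.6, 11.6]
opening: 0.231
```

Run:
```python
from h import *
C=cam('wrist');im=save('wrist','w28');im2=save('scene','s28');save('top','t28')
cv2.imwrite('pics/w28z.png',cv2.resize(cv2.cvtColor(im,cv2.COLOR_RGB2BGR)[130:330,350:610],None,fx=3,fy=3,interpolation=2))
cv2.imwrite('pics/s28z.png',cv2.resize(cv2.cvtColor(im2,cv2.COLOR_RGB2BGR)[120:250,250:420],None,fx=4,fy=4,interpolation=2))
arc([1.571],dz=-1)
```

```text
clk 23.22 pos [ 449.7 -179.5  147.4] rot [-3.1415e+00 -6.0000e-04  5.7500e-02] F [-2.5 -0.3 10.9] op 0.229
[[0.6, -1.1, 1.5]] [-0.0001 -0.0006  0.0005]
```

View pics/w28z.png

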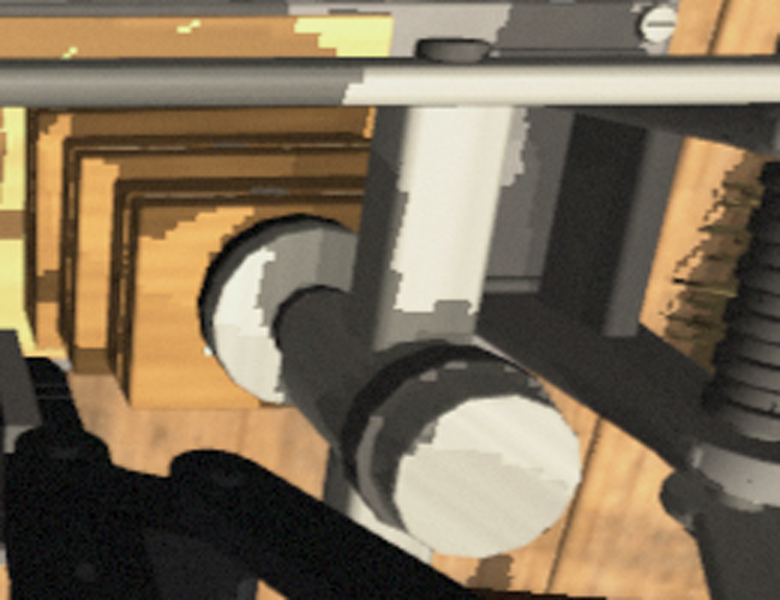

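View pics/s28z.png

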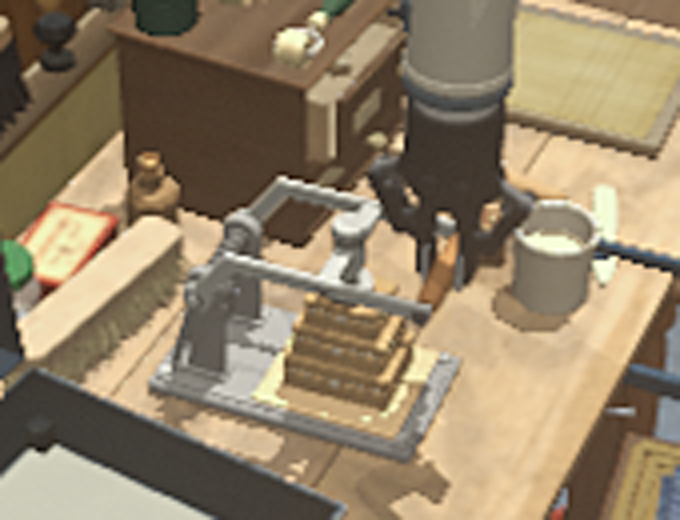

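Run:
```python
from h import *
C=cam('wrist');im=save('wrist','w29')
s=status.sense();print(s['clock'],s['eef_pos'],s['contact_force'],s['opening'],np.abs(s['qvel']).max())
print(job.sign_off())
```

```text
23.2667 [ 449.68788642 -179.44152409  147.39138148] [-3.30133814 -1.3034091  11.06161568] 0.23472748698436274 0.001923454064388842
the job is handed in; nothing more can be done
None
```

The medium box is on the large one and the small box on the medium one. The lever is pulled down level onto the stack, and the arm is still holding it. I handed the job in at 23.3 s of the 67 s allowed.

Last checks:
- **Stack:** After each box was set down, the camera fits agreed to about 1 mm and 1° between the three lids. In the last pictures, with the pad pressing, the stack still looked square.
- **Lever:** A circle fitted to the hand's path puts level at a tool height of 147.1 mm. The arm was holding at 147.4 mm, about 1.57 rad, and was at rest.
- **Push:** The upward force on the hand was about 11 N, against the roughly 10 N expected at half compression. I could not make out the groove on the stem clearly, so half compression rests on the lever angle and this force.
- **Paste pot:** I never touched it.

My first try at the medium box was too high: the fingers closed on its lid with about 11 N. The box did not move, and the second try, lower down, held. The contact forces I saw during the lever pull stayed around 20 N or less. On the way down I corrected the path by 1 to 3 mm because the hand was slightly off the lever's arc.

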